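Set up the bench banding wheel

TASK

Set up the banding wheel on its bench spindle from the bottom up: push the horseshoe riser flat along the bench, never lifting it, until the spindle stands fully home in its slot, then lower the wheel head over the spindle (hub up) onto the riser, and then the clamp collar (flange down) onto the hub, letting go of each only once it is down. Last, swing the gauge arm in to its stop so that its pointer stands over the spindle, and leave the other things on the bench where they are.

Things in the scene. Friction and masses are not known exactly. Their poses are not given: they have to be found in the camera images.
- spindle_foot (a point): foot of the fixed upright steel spindle (20 mm diameter, 100 mm tall, its top 11 mm tapering to 6 mm), on its axis at bench level. Its place and the yaw of its frame vary; the gauge post belongs to the same frame. In this frame the riser starts somewhere towards -y
- spindle_tip (a point): top of the spindle, on its axis, 100 mm above the bench
- riser_slot (a point): dark wooden horseshoe riser lying on the bench: a U 100 mm wide (its x), 95 mm long (its y) and 18 mm thick. The point is the seat of its slot, half-way up (9 mm): it meets the spindle axis when fully home. The slot is 30 mm wide and opens towards +y through a mouth flared to 56 mm; the prongs end 50 mm from the point at +y, the straight back edge lies 45 mm from it at -y
- riser: the riser as a whole, same axes, origin at the underside below the slot's seat. At the start its +y points roughly at the spindle. About 160 g, slides freely
- head_centre (a point): wheel head: a flat grey painted disc 150 mm across and 12 mm thick with an aluminium hub 44 mm across rising 50 mm from its middle (62 mm high over all), a 25 mm bore right through. The point is on the bore's axis half-way up, 31 mm above its underside; z is up along the bore.
- head: the wheel head as a whole, origin at the middle of its underside. Starts lying hub up on the bench; about 450 g. On the riser its underside is 18 mm above the bench
- collar_centre (a point): clamp collar: bare steel sleeve 44 mm across with a flange 64 mm across and 12 mm thick at its lower end, 50 mm high over all, a 25 mm bore right through. The point is on the bore's axis half-way up, 25 mm above its underside; z is up along the bore.
- collar: the clamp collar as a whole, origin at the middle of its underside. Starts standing flange down on the bench; about 280 g. On the hub its underside is 80 mm above the bench
- gauge_arm (a joint): angle of the gauge arm (rad): 0 at its stop, where the pointer stands over the spindle; it grows as the arm swings away, clockwise seen from above, up to 1.9. Seen from above, the arm lies at the direction from hinge to spindle, turned clockwise by this angle. It stays where it is left and takes about 1 to 2 N at mid-length to swing
- gauge_hinge (a point): hinge axis of the gauge arm on top of its fixed dark post (22 mm across), 134.5 mm from the spindle axis, 186 mm above the bench, at mid-height of the arm. The arm is a level aluminium bar 134.5 mm long, 12 mm wide and 22 mm high, spanning 175 to 197 mm above the bench; a 30 mm wide hub, up to 201 mm above the bench, sits on the post
- gauge_pointer (a point): lower tip of the pointer hanging from the free end of the gauge arm, 149 mm above the bench (26 mm below the bar)
- bowl: bystander: white ceramic bowl, 116 mm across, 50 mm high
- mug: bystander: terracotta mug, 76 mm across, 85 mm high
- brush: bystander: paint brush lying flat
- jar: bystander: lidded glaze jar, 72 mm across, 100 mm high
- rib: bystander: metal-bladed spatula lying flat
There are look-alikes about, which are no part of the job. Of the things that look like the head, the largest one is meant.

How it is judged:
By the outcome, as a careful person would: the job done as asked, in the order asked, and still so for the second after the job is handed in, with the robot touching nothing.
It also fails if it takes over 72 s, if anything falls off the work surface, if the arm or the gripper's body presses on something with over 40 N, if the wrist force passes 120 N, or if a joint passes its speed limit or range.

ROBOT

A 6-joint arm with a two-finger parallel gripper is mounted at the origin on the work surface. World frame = base frame: x ahead of the robot, y to its left, z up, the work surface at z = 0. Lengths are in m, angles in rad, forces in N, time in s.
With the tool pointing down it reaches from about 0.35 to 0.775 m from the base axis. Payload 5.5 kg.
Tool frame: the origin (TCP) lies on the mounting face of the last link; the fingertips stand 173 mm ahead of it and the grasp point (between the pads) lies 155 mm ahead of it; z points along the fingers, y is the direction in which the jaws open and shut (so a half turn about z gives the same grasp; the last joint's range is limited). The gripper opens to 85 mm and grips with 20 to 120 N. Pads are 22 mm wide; open, the fingers measure 114 mm over their backs; the gripper's body (76 mm by 85 mm) begins 54 mm behind the grasp point. The pads swing forward as they close: fully open they stand 13 mm farther back than shut.
Start: joints at [-1.392, 0.313, 0.046, 1.304, 0, 1.431], TCP at [0.18, -0.546, 0.405] pointing down, gripper open.
Joint ranges: [-2.76, 2.76], [-0.86, 1.69], [-1.03, 1.26], [-2.2, 2.34], [-1.47, 1.5], [-3.14, 3.14]. Speed limits (rad/s): [2.57, 2.57, 3.14, 3.14, 3.14, 3.14].

INTERFACE

Orientations are given as a unit quaternion [w, x, y, z].
In Python, from workcell import get_state, eyes, env gives the robot as it stands. The module is installed in compiled form; this text tells all that it offers.
- The arm moves only by the tool carry_out, never from a script. Its argument "motion" is a list of rows, each an object of numbers: "jaw": the opening, from -1 (shut) to 1 (fully open); "tx", "ty", "tz": the shift along the tool's x, y, z in cm; "wx", "wy", "wz": the turn, a rotation vector about the tool's x, y, z in degrees. In form: [{"jaw": .., "tx": .., "ty": .., "tz": .., "wx": .., "wy": .., "wz": ..}, ...]. A call has 1 to 20 rows; each row shifts and turns the commanded pose from where the row before left it, along the tool's axes as they then stand; what a row does not reach is not made up. A row lasts 1/8 s, in which the tool goes at most 62.5 mm and 10.7 degrees, less where a joint would pass 70% of its speed; a pose out of reach is approached as far as the arm can. A call with a gripper value outside its range is refused whole. The fingers move at their own pace and stop on an object; "force" is the grip in N (left out, the last holds). Time passes only in rows, so rows that do not move let the fingers close. It gives the time, the measured TCP pose, the force and the opening at its end, in the units of the state.
- get_state(): the state, without advancing time (a new reading comes with each control period).
- eyes.read_camera(name): name is "scene" or "top" or "wrist"; returns the picture (384x512x3 uint8, blue, green, red); there is no depth.
- eyes.calibration(name): a dict with "K" (3x3 intrinsics, pixels), "k1" (the pictures are not rectified: a ray, as slopes to the right and down, at radius r is drawn at 1 + k1 r^2 times it, then the intrinsics apply), "camera_from_world" (4x4, takes a point from world to camera coordinates). Camera axes: x right, y up, looking along -z (the intrinsics and any distortion apply to the point x, -y, -z); pixel columns grow to the right and rows downward; lengths in m; the calibration is good to about 2 mm. A picture is of the moment at which its call begins: read the wrist's pose just before it. calibration takes no time and is no camera call; for the wrist camera it gives the pose at the moment of the call.
- env.hand_in(): hands the job in, once; it reports no verdict.
The state is a dict: "clock": time; "joint_pos": joint angles; "qvel": joint speeds; "tau": joint torques, N m; "tcp_pos": TCP position; "orientation": TCP orientation; "wrist_force": force on the tool from outside, world axes, zero at the start; "ft_torque": the same for the moment, N m; "finger_gap": finger opening in m.
Only numpy, scipy, OpenCV 4.12 (cv2) and the standard library are available. Lean on these libraries where they do the work, as an engineer would, in place of code of your own. Each camera call takes 0.05 s, during which the arm holds its last target.

## Working session

There is one attempt and no reset: what is moved stays moved. The work goes in short steps, Python scripts to look and compute and a tool call to move; the robot and the scene stay as the last step left them, time stands still between calls to the robot, and variables do not carry over. Pictures are saved under pics/ and viewed, and the job is handed in when it is done.

Besides the shell and the picture viewer there is one more tool, called after "Emit:" in YAML: its name, and indented under it one key for each argument. carry_out: Moves the arm, as the interface text tells. Its arguments: {"type":"object","properties":{"motion":{"type":"array"},"force":{"type":"number"}},"required":["motion"]}

```bash
mkdir -p pics
cat > h.py <<'E'
import numpy as np, cv2
from workcell import get_state, eyes, env
def grab(name,tag):
    im=eyes.read_camera(name); cv2.imwrite(f'pics/{tag}.png',im); return im
def crop(tag,x0,y0,x1,y1,s,out):
    im=cv2.imread(f'pics/{tag}.png')[y0:y1,x0:x1]; im=cv2.resize(im,None,fx=s,fy=s,interpolation=cv2.INTER_CUBIC); cv2.imwrite(f'pics/{out}.png',im)
def ray(c,u,v):
    K=np.array(c['K']);T=np.array(c['camera_from_world']);k1=c['k1']
    p=np.array([(u-K[0,2])/K[0,0],(v-K[1,2])/K[1,1]])
    q=p.copy()
    for _ in range(50): q=p/(1+k1*(q@q))
    d=np.array([q[0],-q[1],-1.0]);R=T[:3,:3]
    return -R.T@T[:3,3], R.T@d
def at(c,u,v,z):
    o,d=ray(c,u,v); return o+d*(z-o[2])/d[2]
def proj(c,P):
    K=np.array(c['K']);T=np.array(c['camera_from_world'])
    P=np.atleast_2d(P);X=P@T[:3,:3].T+T[:3,3]
    q=np.c_[X[:,0]/-X[:,2],-X[:,1]/-X[:,2]]; r2=(q**2).sum(1,keepdims=True)
    q=q*(1+c['k1']*r2)
    return np.c_[q[:,0]*K[0,0]+K[0,2],q[:,1]*K[1,1]+K[1,2]]
E
python3 - <<'E'
from h import *
for n in ['scene','top','wrist']: 
    c=eyes.calibration(n); o,d=ray(c,256,192); print(n,np.round(o,3),np.round(d,3),c['K'][0][0],c['k1']); grab(n,n+'0')
s=get_state(); print(s)
E
```

```text
scene [1.443 0.414 1.088] [-0.639 -0.324 -0.697] 401.57195388217593 -0.1202495064850322
top [ 0.335 -0.029  1.597] [ 0.156 -0.032 -0.987] 492.1009647224861 0.00930105427971115
wrist [ 0.249 -0.522  0.374] [-0.294 -0.099 -0.951] 337.02473406820906 -0.04100572287325289
{'clock': 0.15, 'joint_pos': array([-1.39161252e+00,  3.13829576e-01,  4.52443102e-02,  1.30359926e+00,
        3.19168739e-05,  1.43119070e+00]), 'qvel': array([-1.58790807e-04, -2.24808051e-03,  1.20733304e-03, -7.09043957e-05,
       -9.48465891e-04, -1.90750119e-03]), 'tau': array([ 2.07264166e-03, -4.81062806e+01,  2.98817968e+01,  1.39608202e-02,
       -1.50369706e-04, -1.11113695e-05]), 'tcp_pos': array([ 0.18018117, -0.5458915 ,  0.40401438]), 'orientation': array([-6.94281200e-04,  9.87323299e-01,  1.58720574e-01,  2.22057008e-06]), 'wrist_force': array([-0.47317787, -0.69657107,  0.08618344]), 'ft_torque': array([0.02514408, 0.01243134, 0.00912603]), 'finger_gap': 0.08527790146783201}
```

View pics/top0.png

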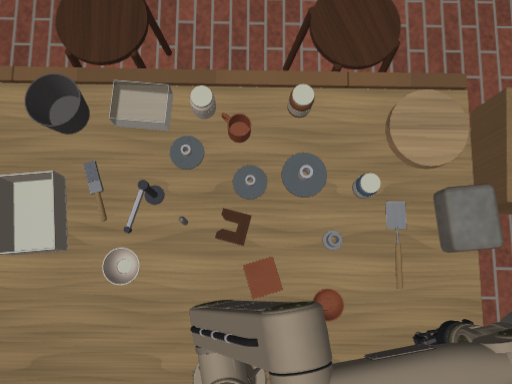

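View pics/scene0.png

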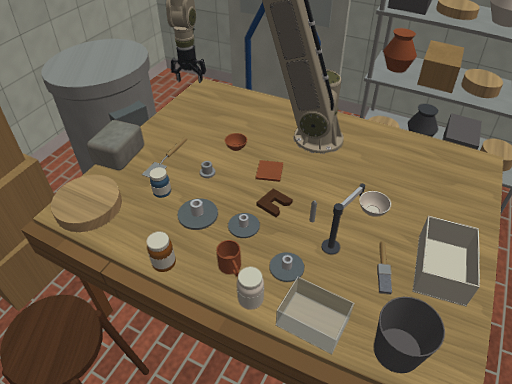

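View pics/wrist0.png

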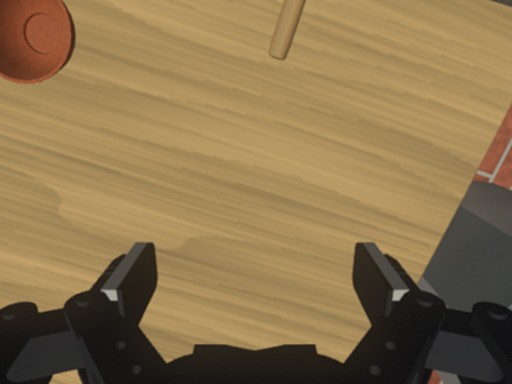

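The top view shows three discs that could be the head: (187,152), (250,182) and (304,175). The last looks largest. The riser is at (235,228), the spindle at (183,221), the collar at (333,240) and the gauge post at (152,194). I'll enlarge these.

Run:
```python
from h import *
crop('top0',100,130,270,257,4.7,'t1'); crop('top0',225,135,365,255,5,'t2')
c=eyes.calibration('top')
for n,u,v,z in [('d1',187,152,.012),('d2',250,182,.012),('d3',304,175,.012),('spin',183,221,.05),('riser',235,228,.018),('collar',333,240,.03),('post',155,196,0),('armend',128,231,.197)]:
    print(n,np.round(at(c,u,v,z),3))
```

```text
d1 [0.716 0.148 0.012]
d2 [ 0.618 -0.061  0.012]
d3 [ 0.644 -0.238  0.012]
spin [0.484 0.15  0.05 ]
riser [ 0.466 -0.014  0.018]
collar [ 0.431 -0.326  0.03 ]
post [0.57  0.249 0.   ]
armend [0.44  0.287 0.197]
```

View pics/t1.png

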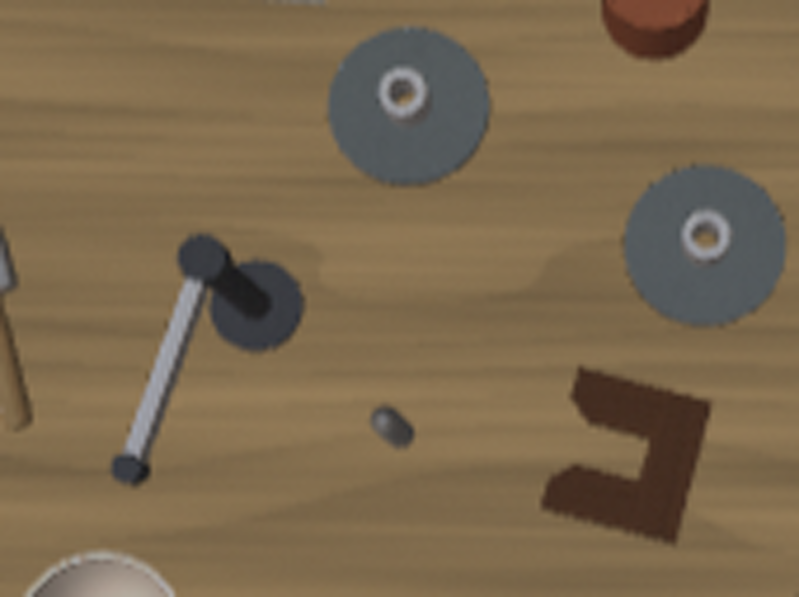

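View pics/t2.png

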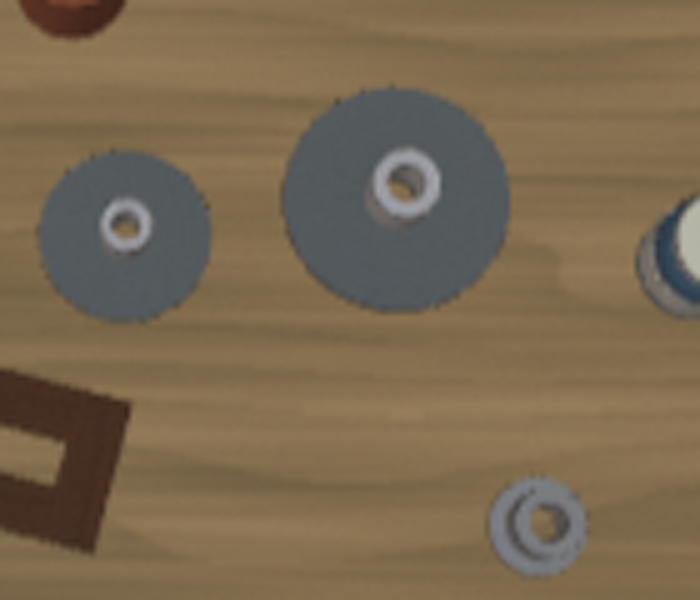

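The enlarged crops confirm it: the disc at (304,175) is about 45 px across and the other two about 34 px, so it is the head. Next I'll work out the geometry.

```bash
cat > m.py <<'E'
from h import *
c=eyes.calibration('top')
def t1(x,y,z): return at(c,(x+.5)/4.7-.5+100,(y+.5)/4.7-.5+130,z)
def t2(x,y,z): return at(c,(x+.5)/5-.5+225,(y+.5)/5-.5+135,z)
E
python3 - <<'E'
from m import *
r=lambda p:np.round(p*1000,1)
tip=t1(380,414,.1);foot=t1(402,436,0);print('tip',r(tip),'foot',r(foot))
h=t1(203,257,.201);b=t1(257,305,.0);e=t1(130,469,.19);print('hinge',r(h),'base',r(b),'end',r(e), 'len', np.linalg.norm((h-e)[:2]),np.linalg.norm((h-tip)[:2]))
a=lambda p:np.degrees(np.arctan2(p[1],p[0]))
print('ang h->sp',a(tip-h),'arm',a(e-h))
R=[t1(*p,.018) for p in [(711,402),(676,544),(580,367),(541,508)]]
for p in R: print(r(p))
back=(R[0]+R[1])/2; front=(R[2]+R[3])/2
print('back',r(back),'front',r(front),'yawY',a(front-back),np.linalg.norm(front-back),np.linalg.norm(R[0]-R[1]),np.linalg.norm(R[2]-R[3]))
print('slot',r(back+(front-back)*45/95), 'dir to spindle',a(foot-back))
im=cv2.imread('pics/top0.png')
# disc: grey-blue mask in crop
def fit(x0,y0,x1,y1,z,f):
    sub=im[y0:y1,x0:x1].astype(int); m=f(sub).astype(np.uint8)
    cs,_=cv2.findContours(m,cv2.RETR_EXTERNAL,cv2.CHAIN_APPROX_NONE); k=max(cs,key=cv2.contourArea)
    (u,v),ax,an=cv2.fitEllipse(k); u+=x0;v+=y0; print(u,v,ax,r(at(c,u,v,z)))
g=lambda s:(s[...,0]-s[...,2]>-12)
fit(275,145,335,205,.012,g); fit(318,225,350,256,.012,g)
print('hubtop',r(t2(406,184,.062)),'collar top',r(t2(545,522,.05)))
E
```

```text
tip [489.1 151.9 100. ] foot [484.3 148.4   0. ]
hinge [573.5 250.5 201. ] base [574.5 251.9   0. ] end [444.7 290.8 190. ] len 0.13499414952471495 0.1298153320539573
ang h->sp -130.56482565299194 arm 162.6406560601642
[508.5 -64.3  18. ]
[411.4 -41.5  18. ]
[531.5  25.9  18. ]
[434.7  50.6  18. ]
back [460.  -52.9  18. ] front [483.1  38.2  18. ] yawY 75.72078456621087 0.0940159113254807 0.09970312030840509 0.09989011453097289
slot [470.9  -9.7  18. ] dir to spindle 83.09042720239837
303.7878475189209 174.52676391601562 (43.11735153198242, 44.3250617980957) [ 645.2 -237.1   12. ]
332.01599502563477 239.94759941101074 (18.248994827270508, 18.5810489654541) [ 432.2 -326.1   12. ]
hubtop [ 645.7 -237.1   62. ] collar top [ 432.9 -324.1   50. ]
```

```bash
cat >> h.py <<'E'
def pose():
    s=get_state(); w,x,y,z=s['orientation']
    from scipy.spatial.transform import Rotation as Ro
    R=Ro.from_quat([x,y,z,w]).as_matrix(); p=np.array(s['tcp_pos'])
    hd=np.degrees(np.arctan2(R[1,0],R[0,0])); tilt=np.degrees(np.arccos(min(1,-R[2,2])))
    return s,p,R,hd,tilt
def go(target,heading=None):
    """tool-frame total: turn wz first (deg), then shift (cm)"""
    from scipy.spatial.transform import Rotation as Ro
    s,p,R,hd,tilt=pose(); wz=0
    if heading is not None: wz=-((heading-hd+180)%360-180)
    th=np.radians(hd-wz)
    # assumes tool down
    X=np.array([np.cos(th),np.sin(th),0]);Y=np.array([np.sin(th),-np.cos(th),0]);Z=np.array([0,0,-1])
    d=np.array(target)-p
    print('t',round(s['clock'],2),'tcp',np.round(p*1000,1),'hd',round(hd,2),'tilt',round(tilt,2),'F',np.round(s['wrist_force'],1),'gap',round(s['finger_gap']*1000,1))
    print(' turn wz',round(wz,2),' then cm tx,ty,tz',np.round(np.array([d@X,d@Y,d@Z])*100,2))
E
python3 - <<'E'
from h import *
go([.455,-.08,.405],75.7)
E
```

```text
t 0.15 tcp [ 180.2 -545.9  404. ] hd 18.27 tilt 0.08 F [-0.5 -0.7  0.1] gap 85.3
 turn wz -57.43  then cm tx,ty,tz [51.93 15.12 -0.1 ]
```

Emit:
carry_out:
  motion:
    - {"wz": -9.6}
    - {"wz": -9.6}
    - {"wz": -9.6}
    - {"wz": -9.6}
    - {"wz": -9.6}
    - {"wz": -9.6}
    - {"tx": 4.33,"ty": 1.26}
    - {"tx": 4.33,"ty": 1.26}
    - {"tx": 4.33,"ty": 1.26}
    - {"tx": 4.33,"ty": 1.26}
    - {"tx": 4.33,"ty": 1.26}
    - {"tx": 4.33,"ty": 1.26}
    - {"tx": 4.33,"ty": 1.26}
    - {"tx": 4.33,"ty": 1.26}
    - {"tx": 4.33,"ty": 1.26}
    - {"tx": 4.33,"ty": 1.26}
    - {"tx": 4.33,"ty": 1.26}
    - {"tx": 4.33,"ty": 1.26}
    - {"tx": 0}
    - {"tx": 0}

```text
invalid input at $.motion[0]: expected keys jaw, tx, ty, tz, wx, wy, wz
```

Run:
```python
from h import *
go([.455,-.08,.405],75.7)
import pickle
c=eyes.calibration('wrist'); grab('wrist','w1'); pickle.dump(c,open('w1.pkl','wb'))
```

```text
t 0.15 tcp [ 180.2 -545.9  404. ] hd 18.27 tilt 0.08 F [-0.5 -0.7  0.1] gap 85.3
 turn wz -57.43  then cm tx,ty,tz [51.93 15.12 -0.1 ]
```

View pics/w1.png

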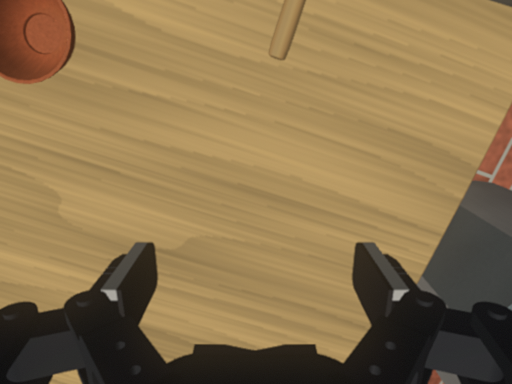

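The call was refused because every row needs all seven keys, so the view hasn't changed. I'll send it again with full rows.

Emit:
carry_out:
  motion:
    - {"jaw": 1,"tx": 0,"ty": 0,"tz": 0,"wx": 0,"wy": 0,"wz": -9.6}
    - {"jaw": 1,"tx": 0,"ty": 0,"tz": 0,"wx": 0,"wy": 0,"wz": -9.6}
    - {"jaw": 1,"tx": 0,"ty": 0,"tz": 0,"wx": 0,"wy": 0,"wz": -9.6}
    - {"jaw": 1,"tx": 0,"ty": 0,"tz": 0,"wx": 0,"wy": 0,"wz": -9.6}
    - {"jaw": 1,"tx": 0,"ty": 0,"tz": 0,"wx": 0,"wy": 0,"wz": -9.6}
    - {"jaw": 1,"tx": 0,"ty": 0,"tz": 0,"wx": 0,"wy": 0,"wz": -9.4}
    - {"jaw": 1,"tx": 4.33,"ty": 1.26,"tz": 0,"wx": 0,"wy": 0,"wz": 0}
    - {"jaw": 1,"tx": 4.33,"ty": 1.26,"tz": 0,"wx": 0,"wy": 0,"wz": 0}
    - {"jaw": 1,"tx": 4.33,"ty": 1.26,"tz": 0,"wx": 0,"wy": 0,"wz": 0}
    - {"jaw": 1,"tx": 4.33,"ty": 1.26,"tz": 0,"wx": 0,"wy": 0,"wz": 0}
    - {"jaw": 1,"tx": 4.33,"ty": 1.26,"tz": 0,"wx": 0,"wy": 0,"wz": 0}
    - {"jaw": 1,"tx": 4.33,"ty": 1.26,"tz": 0,"wx": 0,"wy": 0,"wz": 0}
    - {"jaw": 1,"tx": 4.33,"ty": 1.26,"tz": 0,"wx": 0,"wy": 0,"wz": 0}
    - {"jaw": 1,"tx": 4.33,"ty": 1.26,"tz": 0,"wx": 0,"wy": 0,"wz": 0}
    - {"jaw": 1,"tx": 4.33,"ty": 1.26,"tz": 0,"wx": 0,"wy": 0,"wz": 0}
    - {"jaw": 1,"tx": 4.33,"ty": 1.26,"tz": 0,"wx": 0,"wy": 0,"wz": 0}
    - {"jaw": 0.4,"tx": 4.33,"ty": 1.26,"tz": 0,"wx": 0,"wy": 0,"wz": 0}
    - {"jaw": 0.4,"tx": 4.33,"ty": 1.26,"tz": 0,"wx": 0,"wy": 0,"wz": 0}
    - {"jaw": 0.4,"tx": 0,"ty": 0,"tz": 0,"wx": 0,"wy": 0,"wz": 0}
    - {"jaw": 0.4,"tx": 0,"ty": 0,"tz": 0,"wx": 0,"wy": 0,"wz": 0}

```text
clock: 2.7
tcp_pos: [0.4552, -0.08, 0.4045]
orientation: [-0.0, 0.79, 0.614, -0.0]
wrist_force: [0.2, -0.2, -0.5]
finger_gap: 0.0598
```

Run:
```python
from h import *
go([.455,-.08,.405],75.7)
import pickle
c=eyes.calibration('wrist'); grab('wrist','w2'); pickle.dump(c,open('w2.pkl','wb'))
```

```text
t 2.7 tcp [455.2 -80.  404.5] hd 75.71 tilt 0.04 F [ 0.2 -0.2 -0.5] gap 59.8
 turn wz 0.01  then cm tx,ty,tz [-0.01 -0.02 -0.05]
```

View pics/w2.png

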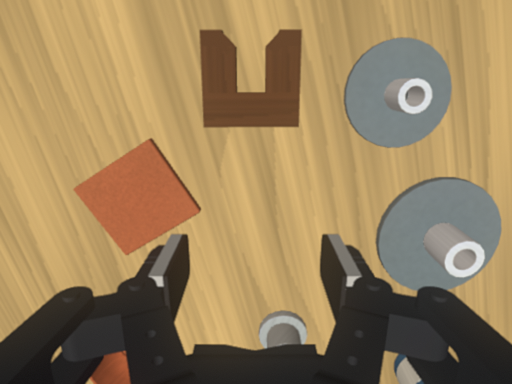

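The riser shows clearly: back corners at (204,127) and (298,126), prong ends at (200,30) and (301,30). The spindle is out of view above the frame. I'll measure the riser, then go forward for the spindle.

Run:
```python
from h import *
import pickle; c=pickle.load(open('w2.pkl','rb'))
R=[at(c,*p,.018)*1000 for p in [(298.5,126.5),(204,127),(301,30),(200,30)]]
back=(R[0]+R[1])/2;front=(R[2]+R[3])/2
a=lambda p:np.degrees(np.arctan2(p[1],p[0]))
print(np.round(R,1),a(front-back),a(R[1]-R[0])-90,np.linalg.norm(front-back)); print('slot',back+(front-back)*45/95,'back',back)
print('head hubtop',at(c,465,259,.062),'disc', at(c,439,234,.012))
# spindle view: where would spindle be if TCP at
```

```text
[[506.4 -61.7  18. ]
 [409.9 -37.5  18. ]
 [529.   29.8  18. ]
 [433.2  54.4  18. ]] 75.9306773404691 75.9308946871896 94.5452029309593
slot [469.03081134  -6.14884424  18.        ] back [458.14387556 -49.58998053  18.        ]
head hubtop [ 0.64452525 -0.2342284   0.062     ] disc [ 0.64311296 -0.22804119  0.012     ]
```

Emit:
carry_out:
  motion:
    - {"jaw": 0.4,"tx": 4,"ty": 0,"tz": 0,"wx": 0,"wy": 0,"wz": 0}
    - {"jaw": 0.4,"tx": 4,"ty": 0,"tz": 0,"wx": 0,"wy": 0,"wz": 0}
    - {"jaw": 0.4,"tx": 4,"ty": 0,"tz": 0,"wx": 0,"wy": 0,"wz": 0}
    - {"jaw": 0.4,"tx": 0,"ty": 0,"tz": 0,"wx": 0,"wy": 0,"wz": 0}

```text
clock: 3.25
tcp_pos: [0.4851, 0.0368, 0.4046]
orientation: [-0.0, 0.789, 0.614, -0.0]
wrist_force: [0.1, -1.2, 0.7]
finger_gap: 0.0598
```

Run:
```python
from h import *
go([.455,-.08,.405],75.7)
import pickle
c=eyes.calibration('wrist'); grab('wrist','w3'); pickle.dump(c,open('w3.pkl','wb'))
```

```text
t 3.25 tcp [485.1  36.8 404.6] hd 75.75 tilt 0.0 F [ 0.1 -1.2  0.7] gap 59.8
 turn wz 0.05  then cm tx,ty,tz [-12.06  -0.03  -0.04]
```

View pics/w3.png

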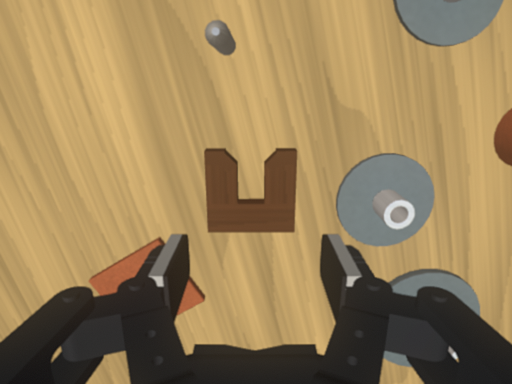

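Run:
```python
from h import *
crop('w3',190,10,250,65,9,'w3c'); crop('w3',195,140,305,240,6,'w3r')
```

```text
(no output)
```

View pics/w3c.png

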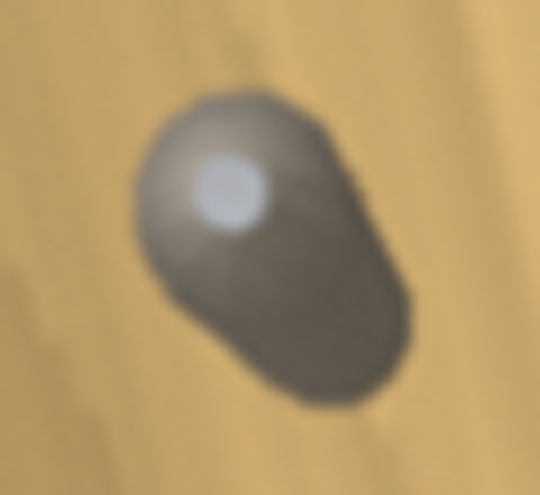

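View pics/w3r.png

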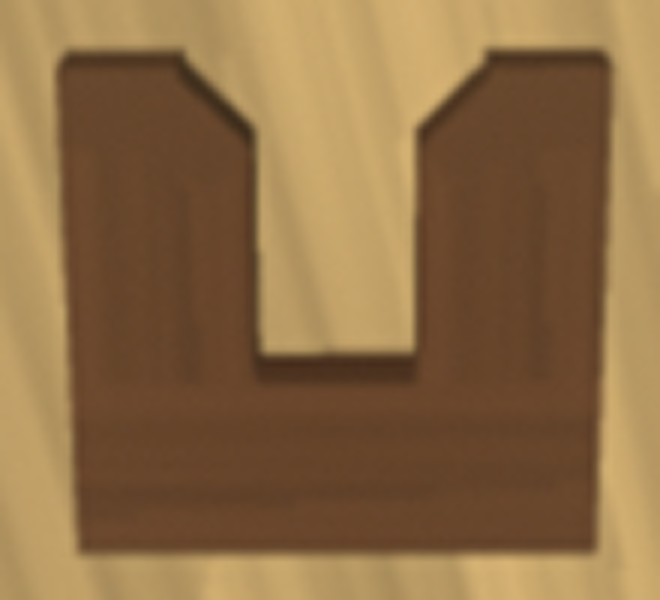

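Run:
```python
from h import *
import pickle; c=pickle.load(open('w3.pkl','rb')); r=lambda p:np.round(p*1000,1)
P=lambda x,y:((x+.5)/6-.5+195,(y+.5)/6-.5+140)
Q=lambda x,y:((x+.5)/9-.5+190,(y+.5)/9-.5+10)
R=[at(c,*P(*p),.018) for p in [(595,551),(79,551),(607,66),(60,66)]]
back=(R[0]+R[1])/2;front=(R[2]+R[3])/2
a=lambda p:np.degrees(np.arctan2(p[1],p[0]))
print([r(x) for x in R],a(front-back),a(R[1]-R[0])-90,np.linalg.norm(front-back)); print('slot',r(back+(front-back)*45/95),'back',r(back))
s=(at(c,*P(260,380),.018)+at(c,*P(415,380),.018))/2; print('slot end',r(s),'dist from back',np.linalg.norm(s-back))
tip=at(c,*Q(231,193),.1);foot=at(c,*Q(335,330),0); print('tip',r(tip),'foot',r(foot))
# overlay silhouette of spindle
im=cv2.imread('pics/w3c.png')
for (x,y) in [tuple(tip[:2]),(.4865,.1505)]:
    print(proj(c,[[x,y,.1],[x,y,0]]))
```

```text
[array([505.9, -61.3,  18. ]), array([409.6, -36.7,  18. ]), array([528.3,  30.8,  18. ]), array([433.4,  55. ,  18. ])] 75.8727151428764 75.67827123204003 0.0946945074413137
slot [468.7  -5.5  18. ] back [457.7 -49.   18. ]
slot end [466.6 -15.1  18. ] dist from back 0.03500943306590729
tip [483.2 153.4 100. ] foot [483.8 152.3   0. ]
[[215.22222222  31.        ]
 [225.95255198  45.27503852]]
[[220.43721089  33.84890141]
 [229.72763332  47.33239502]]
```

Run:
```python
from h import *
import pickle; c=pickle.load(open('w2.pkl','rb'))
for p in [(152,139),(200,210),(75,188)]: print(np.round(at(c,*p,.008)*1000,1))
go([.451,-.077,.176],75.8)
```

```text
[349.  -36.5   8. ]
[ 375.8 -129.2    8. ]
[243.3 -67.6   8. ]
t 3.3 tcp [485.   35.9 404.6] hd 75.69 tilt 0.04 F [-0.   0.4  0.2] gap 59.7
 turn wz -0.11  then cm tx,ty,tz [-11.78  -0.52  22.86]
```

Emit:
carry_out:
  motion:
    - {"jaw": 0.4,"tx": -3.9,"ty": -0.17,"tz": 1,"wx": 0,"wy": 0,"wz": -0.1}
    - {"jaw": 0.4,"tx": -3.9,"ty": -0.17,"tz": 2,"wx": 0,"wy": 0,"wz": 0}
    - {"jaw": 0.4,"tx": -3.9,"ty": -0.18,"tz": 3,"wx": 0,"wy": 0,"wz": 0}
    - {"jaw": 0.4,"tx": 0,"ty": 0,"tz": 5,"wx": 0,"wy": 0,"wz": 0}
    - {"jaw": 0.4,"tx": 0,"ty": 0,"tz": 5,"wx": 0,"wy": 0,"wz": 0}
    - {"jaw": 0.4,"tx": 0,"ty": 0,"tz": 4,"wx": 0,"wy": 0,"wz": 0}
    - {"jaw": 0.4,"tx": 0,"ty": 0,"tz": 1.8,"wx": 0,"wy": 0,"wz": 0}
    - {"jaw": 0.4,"tx": 0,"ty": 0,"tz": 0.6,"wx": 0,"wy": 0,"wz": 0}
    - {"jaw": 0.4,"tx": 0,"ty": 0,"tz": 0.4,"wx": 0,"wy": 0,"wz": 0}
    - {"jaw": 0.4,"tx": 0,"ty": 0,"tz": 0,"wx": 0,"wy": 0,"wz": 0}

```text
clock: 4.55
tcp_pos: [0.4515, -0.0765, 0.1773]
orientation: [0.001, 0.789, 0.614, 0.0]
wrist_force: [0.9, 0.2, -0.4]
finger_gap: 0.0598
```

Run:
```python
from h import *
go([.451,-.077,.176],75.8)
import pickle
c=eyes.calibration('wrist'); grab('wrist','w4'); pickle.dump(c,open('w4.pkl','wb')); grab('scene','s4'); crop('s4',230,160,360,260,6,'s4c')
```

```text
t 4.55 tcp [451.5 -76.5 177.3] hd 75.73 tilt 0.07 F [ 0.9  0.2 -0.4] gap 59.8
 turn wz -0.07  then cm tx,ty,tz [-0.06 -0.03  0.13]
```

View pics/w4.png

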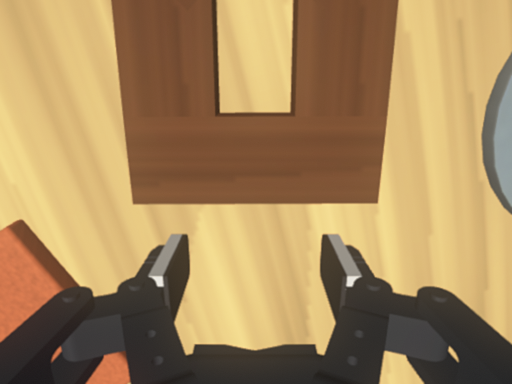

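View pics/s4c.png

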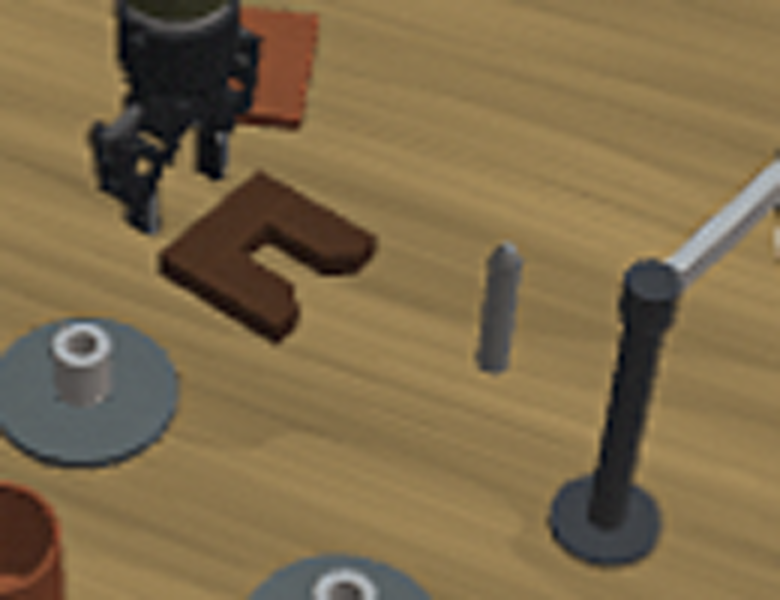

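Emit:
carry_out:
  motion:
    - {"jaw": 0.4,"tx": 0.8,"ty": 0,"tz": 0.2,"wx": 0,"wy": 0,"wz": 0}
    - {"jaw": 0.4,"tx": 0.6,"ty": 0,"tz": 0,"wx": 0,"wy": 0,"wz": 0}
    - {"jaw": 0.4,"tx": 0.4,"ty": 0,"tz": 0,"wx": 0,"wy": 0,"wz": 0}
    - {"jaw": 0.4,"tx": 0.8,"ty": 0.1,"tz": 0,"wx": 0,"wy": 0,"wz": -1}
    - {"jaw": 0.4,"tx": 0.8,"ty": 0.1,"tz": 0,"wx": 0,"wy": 0,"wz": -1}
    - {"jaw": 0.4,"tx": 0.8,"ty": 0.1,"tz": 0,"wx": 0,"wy": 0,"wz": -1}
    - {"jaw": 0.4,"tx": 0.8,"ty": 0.1,"tz": 0,"wx": 0,"wy": 0,"wz": -1}
    - {"jaw": 0.4,"tx": 0.8,"ty": 0.1,"tz": 0,"wx": 0,"wy": 0,"wz": -1}
    - {"jaw": 0.4,"tx": 0.8,"ty": 0.1,"tz": 0,"wx": 0,"wy": 0,"wz": -1}
    - {"jaw": 0.4,"tx": 0.8,"ty": 0.1,"tz": 0,"wx": 0,"wy": 0,"wz": -1}
    - {"jaw": 0.4,"tx": 0.8,"ty": 0.1,"tz": 0,"wx": 0,"wy": 0,"wz": -1}
    - {"jaw": 0.4,"tx": 0.8,"ty": 0.1,"tz": 0,"wx": 0,"wy": 0,"wz": -1}
    - {"jaw": 0.4,"tx": 0.8,"ty": 0.1,"tz": 0,"wx": 0,"wy": 0,"wz": -1}
    - {"jaw": 0.4,"tx": 0,"ty": 0,"tz": 0,"wx": 0,"wy": 0,"wz": 0}

```text
clock: 6.4
tcp_pos: [0.4789, 0.0194, 0.1745]
orientation: [-0.0, 0.732, 0.681, 0.0]
wrist_force: [-0.1, 0.2, -0.2]
finger_gap: 0.0598
```

Run:
```python
from h import *
go([.451,-.077,.176],75.8)
import pickle
c=eyes.calibration('wrist'); grab('wrist','w5'); pickle.dump(c,open('w5.pkl','wb')); grab('scene','s5'); crop('s5',230,160,360,260,6,'s5c')
```

```text
t 6.4 tcp [478.9  19.4 174.5] hd 85.85 tilt 0.06 F [-0.1  0.2 -0.2] gap 59.8
 turn wz 10.05  then cm tx,ty,tz [-10.03  -0.34  -0.15]
```

View pics/w5.png

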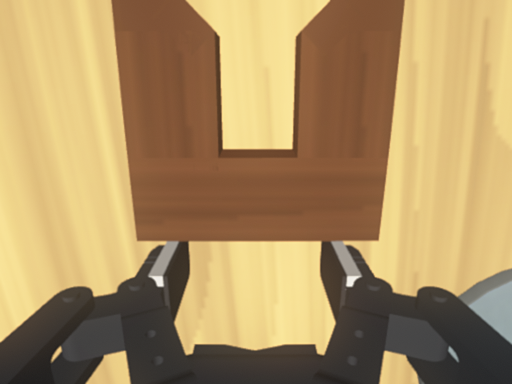

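View pics/s5c.png

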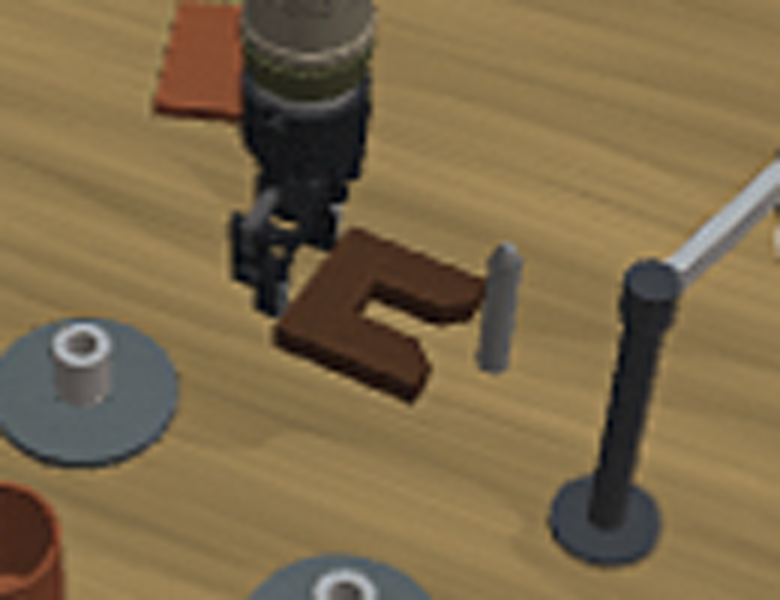

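The riser follows both fingers squarely, with its back corners at (137,240) and (380,240). Now the remaining travel.

Run:
```python
from h import *
import pickle; c=pickle.load(open('w5.pkl','rb'))
A,B=at(c,137,240,.018)*1000,at(c,380,240,.018)*1000
back=(A+B)/2; h=np.degrees(np.arctan2(*(A-B)[1::-1]))-90; u=np.array([np.cos(np.radians(h)),np.sin(np.radians(h)),0])
slot=back+45*u; print(A,B,h,np.linalg.norm(A-B),'slot',slot,'togo',np.array([483.5,153])-slot[:2])
d=np.array([483.5,153,18])-slot; print('fwd',d@u,'left',d@np.array([-u[1],u[0],0]))
```

```text
[430.08078628  35.433109    18.        ] [530.81928299  27.96258892  18.        ] 85.75884852439873 101.0151146564995 slot [483.77798615  76.57462178  18.        ] togo [-0.27798615 76.42537822]
fwd 76.19553803758477 left 5.92922387784777
```

Emit:
carry_out:
  motion:
    - {"jaw": 0.4,"tx": 0.8,"ty": 0.12,"tz": 0,"wx": 0,"wy": 0,"wz": -1.25}
    - {"jaw": 0.4,"tx": 0.8,"ty": 0.12,"tz": 0,"wx": 0,"wy": 0,"wz": -1.25}
    - {"jaw": 0.4,"tx": 0.8,"ty": 0.12,"tz": 0,"wx": 0,"wy": 0,"wz": -1.25}
    - {"jaw": 0.4,"tx": 0.8,"ty": 0.12,"tz": 0,"wx": 0,"wy": 0,"wz": -1.25}
    - {"jaw": 0.4,"tx": 0.6,"ty": 0,"tz": 0,"wx": 0,"wy": 0,"wz": 0}
    - {"jaw": 0.4,"tx": 0.6,"ty": 0,"tz": 0,"wx": 0,"wy": 0,"wz": 0}
    - {"jaw": 0.4,"tx": 0.6,"ty": 0,"tz": 0,"wx": 0,"wy": 0,"wz": 0}
    - {"jaw": 0.4,"tx": 0.6,"ty": 0,"tz": 0,"wx": 0,"wy": 0,"wz": 0}
    - {"jaw": 0.4,"tx": 0.5,"ty": 0,"tz": 0,"wx": 0,"wy": 0,"wz": 0}
    - {"jaw": 0.4,"tx": 0.4,"ty": 0,"tz": 0,"wx": 0,"wy": 0,"wz": 0}
    - {"jaw": 0.4,"tx": 0,"ty": 0,"tz": 0,"wx": 0,"wy": 0,"wz": 0}

```text
clock: 7.88
tcp_pos: [0.4846, 0.0837, 0.1747]
orientation: [-0.0, 0.702, 0.712, 0.0]
wrist_force: [0.3, 0.5, 0.5]
finger_gap: 0.0597
```

Run:
```python
from h import *
go([.451,-.077,.176],75.8)
import pickle
c=eyes.calibration('wrist'); grab('wrist','w6'); pickle.dump(c,open('w6.pkl','wb'))
```

```text
t 7.88 tcp [484.6  83.7 174.7] hd 90.8 tilt 0.02 F [0.3 0.5 0.5] gap 59.7
 turn wz 15.0  then cm tx,ty,tz [-16.4    0.68  -0.13]
```

View pics/w6.png

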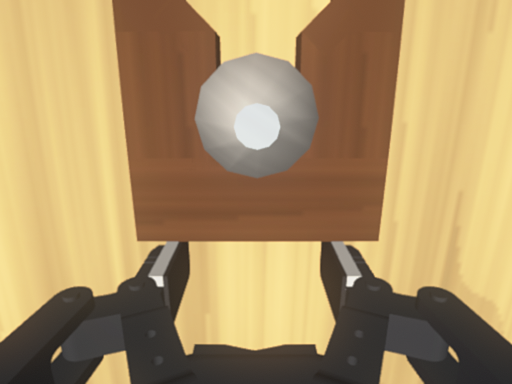

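The spindle stands centred in the slot: its tip is at (257,126) and the slot centre is near column 257. I'll advance slowly and watch the force.

Emit:
carry_out:
  motion:
    - {"jaw": 0.4,"tx": 0.2,"ty": 0,"tz": 0,"wx": 0,"wy": 0,"wz": 0}
    - {"jaw": 0.4,"tx": 0.2,"ty": 0,"tz": 0,"wx": 0,"wy": 0,"wz": 0}
    - {"jaw": 0.4,"tx": 0.2,"ty": 0,"tz": 0,"wx": 0,"wy": 0,"wz": 0}
    - {"jaw": 0.4,"tx": 0,"ty": 0,"tz": 0,"wx": 0,"wy": 0,"wz": 0}

```text
clock: 8.43
tcp_pos: [0.4846, 0.0895, 0.1747]
orientation: [-0.0, 0.702, 0.712, 0.0]
wrist_force: [-0.3, -0.1, 0.3]
finger_gap: 0.0599
```

Emit:
carry_out:
  motion:
    - {"jaw": 0.4,"tx": 0.1,"ty": 0,"tz": 0,"wx": 0,"wy": 0,"wz": 0}
    - {"jaw": 0.4,"tx": 0.1,"ty": 0,"tz": 0,"wx": 0,"wy": 0,"wz": 0}

```text
clock: 8.68
tcp_pos: [0.4845, 0.0913, 0.1747]
orientation: [0.0, 0.702, 0.712, -0.0]
wrist_force: [0.3, -1.9, 0.6]
finger_gap: 0.0597
```

Emit:
carry_out:
  motion:
    - {"jaw": 0.4,"tx": 0.1,"ty": 0,"tz": 0,"wx": 0,"wy": 0,"wz": 0}

```text
clock: 8.8
tcp_pos: [0.4845, 0.0924, 0.1747]
orientation: [0.0, 0.702, 0.712, -0.0]
wrist_force: [0.1, -1.3, -0.2]
finger_gap: 0.0599
```

Run:
```python
from h import *
go([.451,-.077,.176],75.8)
grab('wrist','w7')
```

```text
t 8.8 tcp [484.5  92.4 174.7] hd 90.76 tilt 0.01 F [ 0.1 -1.3 -0.2] gap 59.9
 turn wz 14.96  then cm tx,ty,tz [-17.24   0.9   -0.13]
```

View pics/w7.png

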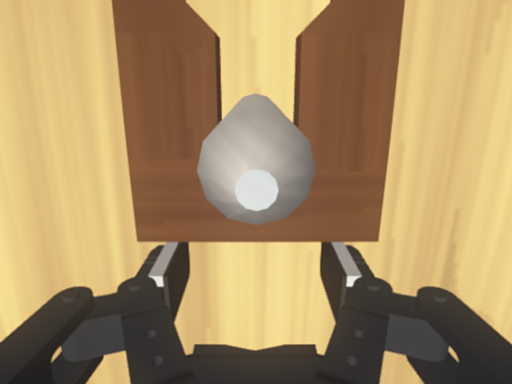

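Emit:
carry_out:
  motion:
    - {"jaw": 0.4,"tx": 0.1,"ty": 0,"tz": 0,"wx": 0,"wy": 0,"wz": 0}
    - {"jaw": 0.4,"tx": 0,"ty": 0,"tz": 0,"wx": 0,"wy": 0,"wz": 0}

```text
clock: 9.1
tcp_pos: [0.4845, 0.0935, 0.1747]
orientation: [-0.0, 0.702, 0.712, 0.0]
wrist_force: [0.9, -1.2, -0.3]
finger_gap: 0.0597
```

Emit:
carry_out:
  motion:
    - {"jaw": 0.4,"tx": 0.1,"ty": 0,"tz": 0,"wx": 0,"wy": 0,"wz": 0}
    - {"jaw": 0.4,"tx": 0,"ty": 0,"tz": 0,"wx": 0,"wy": 0,"wz": 0}

```text
clock: 9.35
tcp_pos: [0.4845, 0.0944, 0.1747]
orientation: [0.0, 0.702, 0.712, 0.0]
wrist_force: [-0.3, -0.9, 0.5]
finger_gap: 0.0594
```

Emit:
carry_out:
  motion:
    - {"jaw": 0.4,"tx": 0.1,"ty": 0,"tz": 0,"wx": 0,"wy": 0,"wz": 0}
    - {"jaw": 0.4,"tx": 0,"ty": 0,"tz": 0,"wx": 0,"wy": 0,"wz": 0}

```text
clock: 9.6
tcp_pos: [0.4845, 0.0954, 0.1747]
orientation: [-0.0, 0.702, 0.712, -0.0]
wrist_force: [0.6, -0.8, 0.3]
finger_gap: 0.0598
```

Emit:
carry_out:
  motion:
    - {"jaw": 0.4,"tx": 0.1,"ty": 0,"tz": 0,"wx": 0,"wy": 0,"wz": 0}
    - {"jaw": 0.4,"tx": 0,"ty": 0,"tz": 0,"wx": 0,"wy": 0,"wz": 0}

```text
clock: 9.85
tcp_pos: [0.4845, 0.0963, 0.1747]
orientation: [0.0, 0.702, 0.712, -0.0]
wrist_force: [0.2, -1.9, 0.2]
finger_gap: 0.06
```

Emit:
carry_out:
  motion:
    - {"jaw": 0.4,"tx": 0.1,"ty": 0,"tz": 0,"wx": 0,"wy": 0,"wz": 0}
    - {"jaw": 0.4,"tx": 0,"ty": 0,"tz": 0,"wx": 0,"wy": 0,"wz": 0}

```text
clock: 10.1
tcp_pos: [0.4845, 0.0967, 0.1747]
orientation: [0.001, 0.703, 0.712, -0.001]
wrist_force: [0.3, -7.1, 0.8]
finger_gap: 0.0598
```

The wrist sees 7 N of resistance with the arm 0.7 mm short of its command, so the spindle is against the slot seat. I'll back off, rise and check.

Emit:
carry_out:
  motion:
    - {"jaw": 0.4,"tx": -0.3,"ty": 0,"tz": 0,"wx": 0,"wy": 0,"wz": 0}
    - {"jaw": 0.4,"tx": -1,"ty": 0,"tz": 0,"wx": 0,"wy": 0,"wz": 0}
    - {"jaw": 0.4,"tx": -2.5,"ty": 0,"tz": 0,"wx": 0,"wy": 0,"wz": 0}
    - {"jaw": 0.4,"tx": -2,"ty": 0,"tz": -3,"wx": 0,"wy": 0,"wz": 0}
    - {"jaw": 0.4,"tx": 0,"ty": 0,"tz": -5,"wx": 0,"wy": 0,"wz": 0}
    - {"jaw": 0.4,"tx": 0,"ty": 0,"tz": -5,"wx": 0,"wy": 0,"wz": 0}
    - {"jaw": 1,"tx": 0,"ty": 0,"tz": -4,"wx": 0,"wy": 0,"wz": 0}
    - {"jaw": 1,"tx": 0,"ty": 0,"tz": 0,"wx": 0,"wy": 0,"wz": 0}

```text
clock: 11.1
tcp_pos: [0.4864, 0.0389, 0.3481]
orientation: [0.003, 0.702, 0.712, 0.002]
wrist_force: [0.2, 1.0, -0.9]
finger_gap: 0.0856
```

Run:
```python
from h import *
go([.6445,-.2345,.36],85)
import pickle
c=eyes.calibration('wrist'); grab('wrist','w8'); pickle.dump(c,open('w8.pkl','wb'))
```

```text
t 11.1 tcp [486.4  38.9 348.1] hd 90.76 tilt 0.41 F [ 0.2  1.  -0.9] gap 85.6
 turn wz 5.76  then cm tx,ty,tz [-25.86  18.13  -1.19]
```

View pics/w8.png

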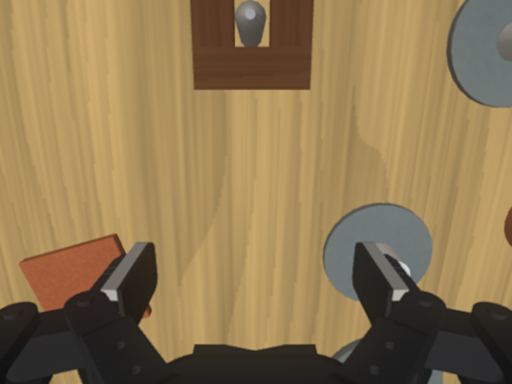

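The riser is home: the spindle's foot touches the slot end at (252,46). Now to the head.

Emit:
carry_out:
  motion:
    - {"jaw": 1,"tx": 0,"ty": 0,"tz": -1.2,"wx": 0,"wy": 0,"wz": 5.8}
    - {"jaw": 1,"tx": -3.23,"ty": 2.27,"tz": 0,"wx": 0,"wy": 0,"wz": 0}
    - {"jaw": 1,"tx": -3.23,"ty": 2.27,"tz": 0,"wx": 0,"wy": 0,"wz": 0}
    - {"jaw": 1,"tx": -3.23,"ty": 2.27,"tz": 0,"wx": 0,"wy": 0,"wz": 0}
    - {"jaw": 1,"tx": -3.23,"ty": 2.27,"tz": 0,"wx": 0,"wy": 0,"wz": 0}
    - {"jaw": 1,"tx": -3.23,"ty": 2.27,"tz": 0,"wx": 0,"wy": 0,"wz": 0}
    - {"jaw": 1,"tx": -3.23,"ty": 2.27,"tz": 0,"wx": 0,"wy": 0,"wz": 0}
    - {"jaw": 1,"tx": -3.23,"ty": 2.27,"tz": 0,"wx": 0,"wy": 0,"wz": 0}
    - {"jaw": 1,"tx": -3.23,"ty": 2.27,"tz": 0,"wx": 0,"wy": 0,"wz": 0}
    - {"jaw": 1,"tx": 0,"ty": 0,"tz": 0,"wx": 0,"wy": 0,"wz": 0}
    - {"jaw": 1,"tx": 0,"ty": 0,"tz": 0,"wx": 0,"wy": 0,"wz": 0}

```text
clock: 12.52
tcp_pos: [0.6429, -0.2338, 0.3546]
orientation: [-0.002, 0.738, 0.675, -0.001]
wrist_force: [-0.3, 0.2, 0.1]
finger_gap: 0.0854
```

Run:
```python
from h import *
go([.6445,-.2345,.36],85)
import pickle
c=eyes.calibration('wrist'); grab('wrist','w9'); pickle.dump(c,open('w9.pkl','wb'))
```

```text
t 12.53 tcp [ 642.9 -233.8  354.6] hd 84.95 tilt 0.22 F [-0.3  0.2  0.1] gap 85.4
 turn wz -0.05  then cm tx,ty,tz [-0.05  0.17 -0.54]
```

View pics/w9.png

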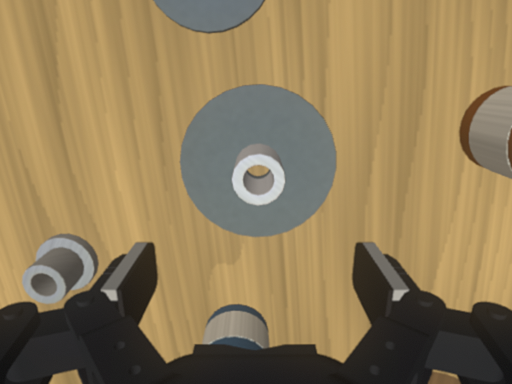

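The head sits centred in the wrist view, with its hub top ring at (259,179) and disc centre near (258,160). The collar shows at lower left, its top at (45,283).

Run:
```python
from h import *
import pickle; c=pickle.load(open('w9.pkl','rb')); r=lambda p:np.round(p*1000,1)
im=cv2.imread('pics/w9.png').astype(int)
def fit(m,x0,y0,z):
    cs,_=cv2.findContours(m.astype(np.uint8),cv2.RETR_EXTERNAL,cv2.CHAIN_APPROX_NONE); k=max(cs,key=cv2.contourArea)
    (u,v),ax,an=cv2.fitEllipse(k.reshape(-1,2).astype(np.float32)+[x0,y0] if False else k); u+=x0;v+=y0
    print((round(u,1),round(v,1)),np.round(ax,1),r(at(c,u,v,z)))
s=im[70:245,170:345]; fit((s[...,0]-s[...,2]>-10),170,70,.012)
s=im[140:215,220:300]; fit((s.min(2)>165),220,140,.062)
P=at(c,258.8,179,.062);print(r(P))
go([P[0],P[1],.36],85)
```

```text
(257.7, 160.1) [150.2 153.6] [ 644.3 -229.    12. ]
(258.0, 179.1) [49.8 51.7] [ 643.9 -233.5   62. ]
[ 644.5 -233.5   62. ]
t 12.57 tcp [ 642.9 -233.3  355.3] hd 84.99 tilt 0.17 F [ 0.5  0.1 -0.1] gap 85.2
 turn wz -0.01  then cm tx,ty,tz [-0.01  0.17 -0.47]
```

Emit:
carry_out:
  motion:
    - {"jaw": 1,"tx": 0,"ty": 0.17,"tz": 3,"wx": 0,"wy": 0,"wz": 0}
    - {"jaw": 1,"tx": 0,"ty": 0,"tz": 4,"wx": 0,"wy": 0,"wz": 0}
    - {"jaw": 1,"tx": 0,"ty": 0,"tz": 4,"wx": 0,"wy": 0,"wz": 0}
    - {"jaw": 1,"tx": 0,"ty": 0,"tz": 2.5,"wx": 0,"wy": 0,"wz": 0}
    - {"jaw": 1,"tx": 0,"ty": 0,"tz": 1.5,"wx": 0,"wy": 0,"wz": 0}
    - {"jaw": 1,"tx": 0,"ty": 0,"tz": 0.9,"wx": 0,"wy": 0,"wz": 0}
    - {"jaw": 1,"tx": 0,"ty": 0,"tz": 0,"wx": 0,"wy": 0,"wz": 0}

```text
clock: 13.45
tcp_pos: [0.6452, -0.2339, 0.1979]
orientation: [0.0, 0.737, 0.675, -0.0]
wrist_force: [-0.3, 0.7, 0.7]
finger_gap: 0.0853
```

Run:
```python
from h import *
go([.6445,-.2345,.195],85)
grab('wrist','w10'); grab('scene','s10'); crop('s10',150,130,300,250,5,'s10c')
```

```text
t 13.45 tcp [ 645.2 -233.9  197.9] hd 84.98 tilt 0.01 F [-0.3  0.7  0.7] gap 85.3
 turn wz -0.02  then cm tx,ty,tz [-0.07 -0.06  0.29]
```

View pics/w10.png

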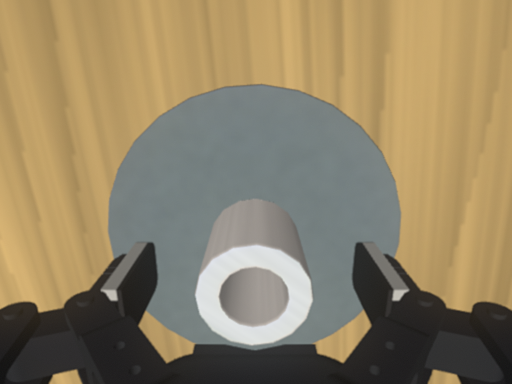

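View pics/s10c.png

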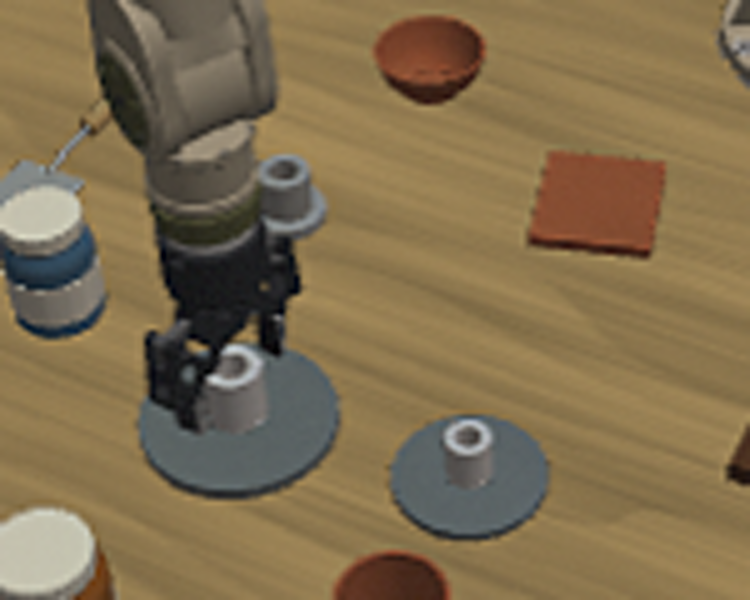

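Run:
```python
from h import *
c=eyes.calibration('wrist')
P=at(c,254,295,.062);print(P); go([P[0],P[1],.195],85)
```

```text
[ 0.64459955 -0.23469449  0.062     ]
t 13.55 tcp [ 645.6 -234.3  198.9] hd 84.97 tilt 0.1 F [ 0.3 -0.5  0.6] gap 85.5
 turn wz -0.03  then cm tx,ty,tz [-0.05 -0.09  0.39]
```

Emit:
carry_out:
  motion:
    - {"jaw": 1,"tx": 0,"ty": -0.1,"tz": 0.3,"wx": 0,"wy": 0,"wz": 0}
    - {"jaw": -0.2,"tx": 0,"ty": 0,"tz": 0,"wx": 0,"wy": 0,"wz": 0}
    - {"jaw": -0.2,"tx": 0,"ty": 0,"tz": 0,"wx": 0,"wy": 0,"wz": 0}
    - {"jaw": -0.2,"tx": 0,"ty": 0,"tz": 0,"wx": 0,"wy": 0,"wz": 0}
    - {"jaw": -0.2,"tx": 0,"ty": 0,"tz": 0,"wx": 0,"wy": 0,"wz": 0}
    - {"jaw": -0.2,"tx": 0,"ty": 0,"tz": 0,"wx": 0,"wy": 0,"wz": 0}
  force: 60

```text
clock: 14.3
tcp_pos: [0.6444, -0.2342, 0.1952]
orientation: [0.001, 0.737, 0.675, 0.0]
wrist_force: [0.8, -0.8, 3.1]
finger_gap: 0.0426
```

Emit:
carry_out:
  motion:
    - {"jaw": -1,"tx": 0,"ty": 0,"tz": -0.5,"wx": 0,"wy": 0,"wz": 0}
    - {"jaw": -1,"tx": 0,"ty": 0,"tz": -2,"wx": 0,"wy": 0,"wz": 0}
    - {"jaw": -1,"tx": 0,"ty": 0,"tz": -3,"wx": 0,"wy": 0,"wz": 0}
    - {"jaw": -1,"tx": 0,"ty": 0,"tz": -3,"wx": 0,"wy": 0,"wz": 0}
    - {"jaw": -1,"tx": 0,"ty": 0,"tz": -3,"wx": 0,"wy": 0,"wz": 0}
    - {"jaw": -1,"tx": 0,"ty": 0,"tz": -2,"wx": 0,"wy": 0,"wz": 0}
    - {"jaw": -1,"tx": 0,"ty": 0,"tz": 0,"wx": 0,"wy": 0,"wz": 0}

```text
clock: 15.18
tcp_pos: [0.6443, -0.2341, 0.3305]
orientation: [0.001, 0.737, 0.675, 0.0]
wrist_force: [-0.2, 0.2, -4.6]
finger_gap: 0.0422
```

Run:
```python
from h import *
go([.4837,.1536,.335],85)
import pickle
c=eyes.calibration('wrist'); grab('wrist','w11'); pickle.dump(c,open('w11.pkl','wb'))
grab('scene','s11'); crop('s11',130,60,300,190,4.5,'s11c')
```

```text
t 15.18 tcp [ 644.3 -234.1  330.5] hd 84.97 tilt 0.08 F [-0.2  0.2 -4.6] gap 42.2
 turn wz -0.03  then cm tx,ty,tz [ 37.23 -19.38  -0.45]
```

View pics/w11.png

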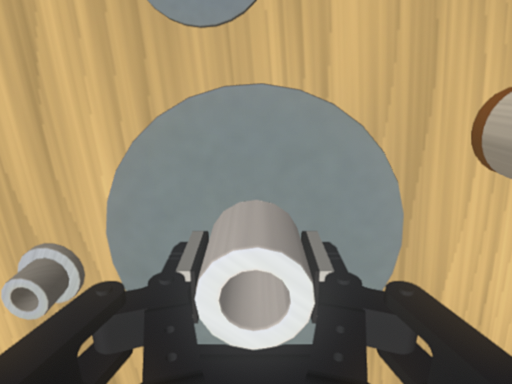

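View pics/s11c.png

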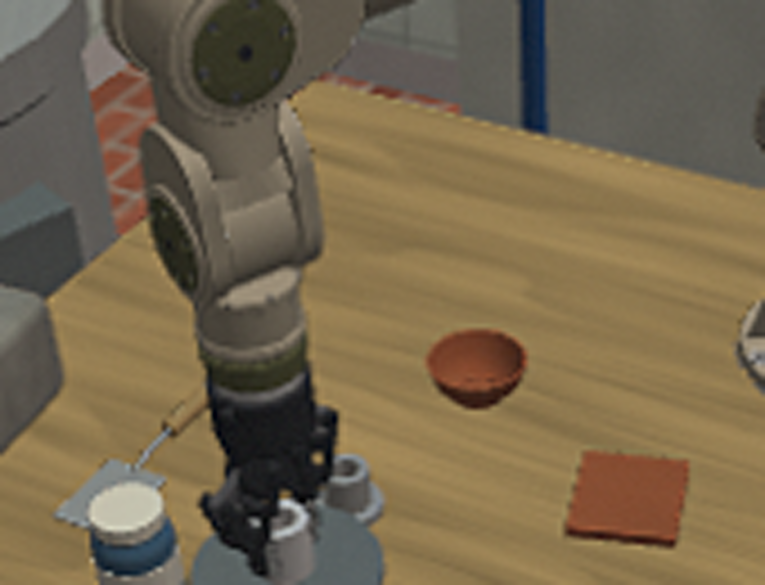

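The head is held level, its hub top at (255,297). I'll compare its offset with the spindle's position from the earlier wrist pictures.

Run:
```python
from h import *
import pickle; r=lambda p:np.round(p*1000,1)
c=pickle.load(open('w11.pkl','rb'))
s,p,R,hd,t=pose()
im=cv2.imread('pics/w11.png').astype(int)
P=at(c,255.2,297.5,p[2]-.1952+.062); print('hub',r(P),'tcp',r(p))
c6=pickle.load(open('w6.pkl','rb')); print('tip w6',r(at(c6,257,126.5,.1)))
c8=pickle.load(open('w8.pkl','rb')); print('tip w8',r(at(c8,250.5,13,.1)), 'slotend w8', r(at(c8,252,47,.018)))
crop('w8',220,0,290,100,8,'w8c'); crop('w6',180,40,330,190,4,'w6c')
```

```text
hub [ 643.6 -234.9  194.8] tcp [ 643.7 -233.9  328. ]
tip w6 [483.1 152.8 100. ]
tip w8 [483.6 153.7 100. ] slotend w8 [484.7 142.6  18. ]
```

View pics/w8c.png

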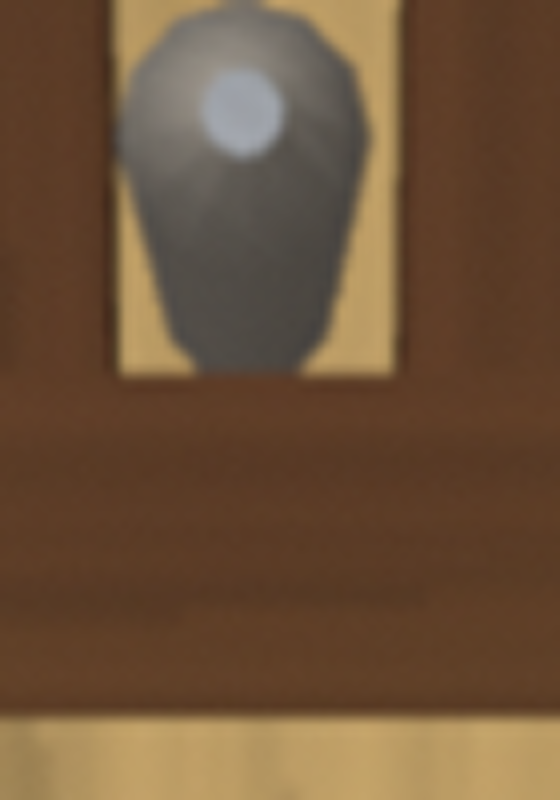

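View pics/w6c.png

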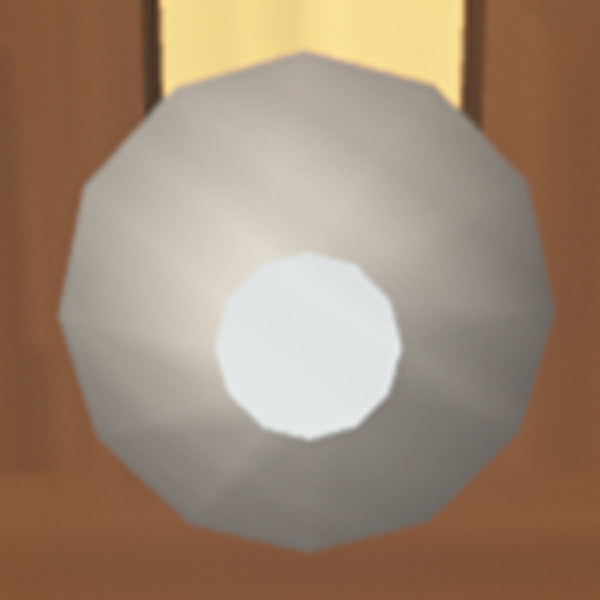

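Emit:
carry_out:
  motion:
    - {"jaw": -1,"tx": 1.5,"ty": -0.8,"tz": 0,"wx": 0,"wy": 0,"wz": 0}
    - {"jaw": -1,"tx": 3.1,"ty": -1.6,"tz": 0,"wx": 0,"wy": 0,"wz": 0}
    - {"jaw": -1,"tx": 3.1,"ty": -1.6,"tz": 0,"wx": 0,"wy": 0,"wz": 0}
    - {"jaw": -1,"tx": 3.1,"ty": -1.6,"tz": 0,"wx": 0,"wy": 0,"wz": 0}
    - {"jaw": -1,"tx": 3.1,"ty": -1.6,"tz": 0,"wx": 0,"wy": 0,"wz": 0}
    - {"jaw": -1,"tx": 3.1,"ty": -1.6,"tz": 0,"wx": 0,"wy": 0,"wz": 0}
    - {"jaw": -1,"tx": 3.1,"ty": -1.6,"tz": 0,"wx": 0,"wy": 0,"wz": 0}
    - {"jaw": -1,"tx": 3.1,"ty": -1.6,"tz": 0,"wx": 0,"wy": 0,"wz": 0}
    - {"jaw": -1,"tx": 3.1,"ty": -1.6,"tz": 0,"wx": 0,"wy": 0,"wz": 0}
    - {"jaw": -1,"tx": 3.1,"ty": -1.6,"tz": 0,"wx": 0,"wy": 0,"wz": 0}
    - {"jaw": -1,"tx": 3.1,"ty": -1.6,"tz": 0,"wx": 0,"wy": 0,"wz": 0}
    - {"jaw": -1,"tx": 3.1,"ty": -1.6,"tz": 0,"wx": 0,"wy": 0,"wz": 0}
    - {"jaw": -1,"tx": 1.6,"ty": -0.9,"tz": 0,"wx": 0,"wy": 0,"wz": 0}
    - {"jaw": -1,"tx": 0,"ty": 0,"tz": 0,"wx": 0,"wy": 0,"wz": 0}
    - {"jaw": -1,"tx": 0,"ty": 0,"tz": 0,"wx": 0,"wy": 0,"wz": 0}

```text
clock: 17.15
tcp_pos: [0.4847, 0.153, 0.3292]
orientation: [0.0, 0.738, 0.675, -0.0]
wrist_force: [0.3, 0.2, -4.9]
finger_gap: 0.0418
```

Run:
```python
from h import *
go([.4834,.1537,.32],85)
grab('wrist','w12')
grab('scene','s12'); crop('s12',230,100,400,230,4.5,'s12c'); go([.4834,.1537,.32],85)
```

```text
t 17.15 tcp [484.7 153.  329.2] hd 84.94 tilt 0.05 F [ 0.3  0.2 -4.9] gap 41.8
 turn wz -0.06  then cm tx,ty,tz [ 0.06 -0.14  0.92]
t 17.25 tcp [485.  152.7 329.4] hd 84.89 tilt 0.03 F [ 0.8  0.1 -6.1] gap 42.1
 turn wz -0.11  then cm tx,ty,tz [ 0.09 -0.16  0.94]
```

View pics/w12.png

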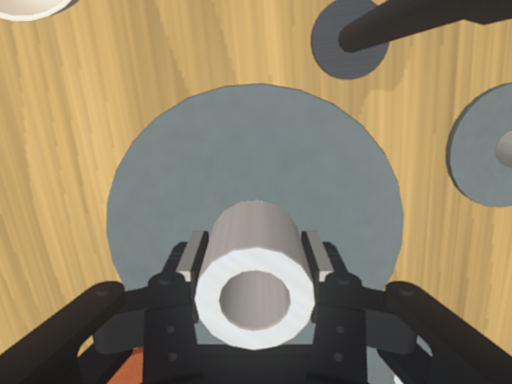

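View pics/s12c.png

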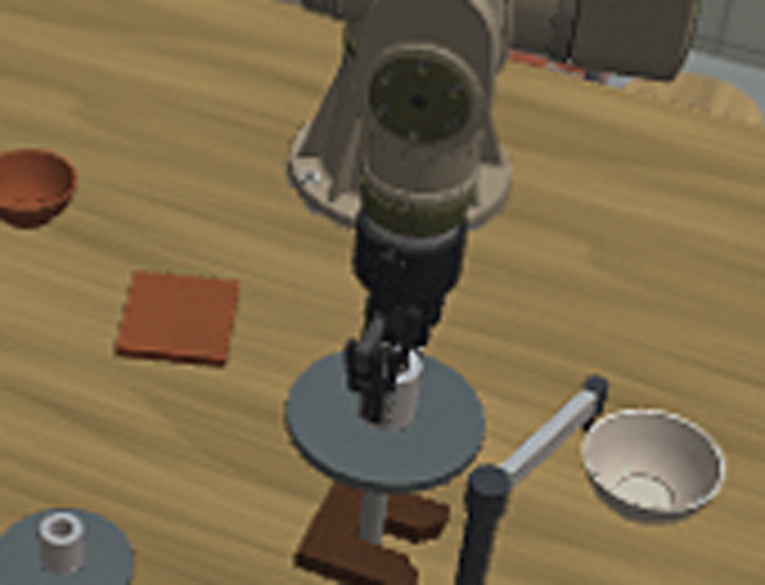

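Emit:
carry_out:
  motion:
    - {"jaw": -1,"tx": 0,"ty": 0,"tz": 0,"wx": 0,"wy": 0,"wz": -8}
    - {"jaw": -1,"tx": 0,"ty": 0,"tz": 0,"wx": 0,"wy": 0,"wz": -9}
    - {"jaw": -1,"tx": 0,"ty": 0,"tz": 0.3,"wx": 0,"wy": 0,"wz": -8}
    - {"jaw": -1,"tx": 0,"ty": 0,"tz": 0.3,"wx": 0,"wy": 0,"wz": 0}
    - {"jaw": -1,"tx": 0,"ty": 0,"tz": 0,"wx": 0,"wy": 0,"wz": 0}

```text
clock: 17.88
tcp_pos: [0.4846, 0.153, 0.3233]
orientation: [-0.0, 0.575, 0.818, -0.0]
wrist_force: [0.8, -0.3, -5.4]
finger_gap: 0.0421
```

Run:
```python
from h import *
s,p,R,hd,t=pose()
c=eyes.calibration('wrist'); im=grab('wrist','w13')
P=at(c,255.2,297.5,p[2]-.1952+.062); print('hub(if same px)',np.round(P*1000,1))
print(s['joint_pos'])
d=np.array([.4834,.1532])-P[:2]; go([p[0]+d[0],p[1]+d[1],.213],110)
```

```text
hub(if same px) [483.8 154.2 190.1]
[ 1.47735213e-01  2.25922996e-01 -2.75050037e-01  1.07045929e+00
 -1.80095297e-04  1.37325162e+00]
t 17.93 tcp [484.6 153.1 323.5] hd 109.82 tilt 0.02 F [ 0.5 -0.8 -4.8] gap 42.1
 turn wz -0.18  then cm tx,ty,tz [-0.09 -0.07 11.05]
```

View pics/w13.png

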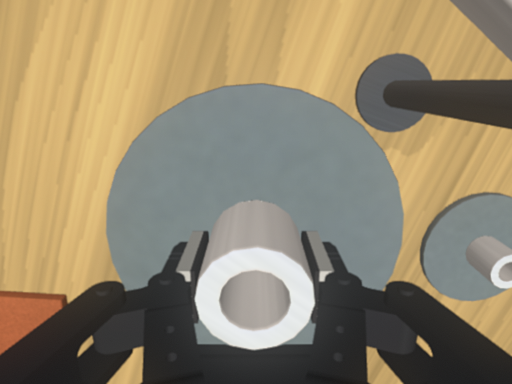

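Emit:
carry_out:
  motion:
    - {"jaw": -1,"tx": 0,"ty": -0.08,"tz": 0.5,"wx": 0,"wy": 0,"wz": 0}
    - {"jaw": -1,"tx": 0,"ty": 0,"tz": 1,"wx": 0,"wy": 0,"wz": 0}
    - {"jaw": -1,"tx": 0,"ty": 0,"tz": 1,"wx": 0,"wy": 0,"wz": 0}
    - {"jaw": -1,"tx": 0,"ty": 0,"tz": 0.5,"wx": 0,"wy": 0,"wz": 0}
    - {"jaw": -1,"tx": 0,"ty": 0,"tz": 0.5,"wx": 0,"wy": 0,"wz": 0}
    - {"jaw": -1,"tx": 0,"ty": 0,"tz": 0.5,"wx": 0,"wy": 0,"wz": 0}

```text
clock: 18.68
tcp_pos: [0.4839, 0.1532, 0.2834]
orientation: [0.0, 0.574, 0.819, 0.0]
wrist_force: [1.0, -0.8, -5.2]
finger_gap: 0.0422
```

Emit:
carry_out:
  motion:
    - {"jaw": -1,"tx": 0,"ty": 0,"tz": 0.5,"wx": 0,"wy": 0,"wz": 0}
    - {"jaw": -1,"tx": 0,"ty": 0,"tz": 0.5,"wx": 0,"wy": 0,"wz": 0}

```text
clock: 18.92
tcp_pos: [0.4839, 0.1532, 0.2735]
orientation: [0.0, 0.574, 0.819, 0.0]
wrist_force: [-1.0, -0.2, -5.4]
finger_gap: 0.0422
```

Emit:
carry_out:
  motion:
    - {"jaw": -1,"tx": 0,"ty": 0,"tz": 0.7,"wx": 0,"wy": 0,"wz": 0}
    - {"jaw": -1,"tx": 0,"ty": 0,"tz": 0.8,"wx": 0,"wy": 0,"wz": 0}
    - {"jaw": -1,"tx": 0,"ty": 0,"tz": 0.8,"wx": 0,"wy": 0,"wz": 0}
    - {"jaw": -1,"tx": 0,"ty": 0,"tz": 0.8,"wx": 0,"wy": 0,"wz": 0}
    - {"jaw": -1,"tx": 0,"ty": 0,"tz": 0.8,"wx": 0,"wy": 0,"wz": 0}
    - {"jaw": -1,"tx": 0,"ty": 0,"tz": 0.8,"wx": 0,"wy": 0,"wz": 0}

```text
clock: 19.68
tcp_pos: [0.4838, 0.1532, 0.2261]
orientation: [0.0, 0.574, 0.819, -0.0]
wrist_force: [0.9, 0.2, -5.8]
finger_gap: 0.0424
```

Emit:
carry_out:
  motion:
    - {"jaw": -1,"tx": 0,"ty": 0,"tz": 0.4,"wx": 0,"wy": 0,"wz": 0}
    - {"jaw": -1,"tx": 0,"ty": 0,"tz": 0.3,"wx": 0,"wy": 0,"wz": 0}
    - {"jaw": -1,"tx": 0,"ty": 0,"tz": 0.2,"wx": 0,"wy": 0,"wz": 0}

```text
clock: 20.05
tcp_pos: [0.4839, 0.1532, 0.2176]
orientation: [0.0, 0.574, 0.819, 0.0]
wrist_force: [0.3, -0.2, -6.1]
finger_gap: 0.0421
```

Emit:
carry_out:
  motion:
    - {"jaw": -1,"tx": 0,"ty": 0,"tz": 0.2,"wx": 0,"wy": 0,"wz": 0}
    - {"jaw": -1,"tx": 0,"ty": 0,"tz": 0.1,"wx": 0,"wy": 0,"wz": 0}

```text
clock: 20.3
tcp_pos: [0.4838, 0.1532, 0.2147]
orientation: [0.0, 0.574, 0.819, 0.0]
wrist_force: [0.2, -0.4, -6.3]
finger_gap: 0.0424
```

Emit:
carry_out:
  motion:
    - {"jaw": -1,"tx": 0,"ty": 0,"tz": 0.1,"wx": 0,"wy": 0,"wz": 0}
    - {"jaw": -1,"tx": 0,"ty": 0,"tz": 0.1,"wx": 0,"wy": 0,"wz": 0}

```text
clock: 20.55
tcp_pos: [0.4838, 0.1532, 0.2132]
orientation: [0.0, 0.574, 0.819, 0.0]
wrist_force: [-3.9, -1.1, 5.4]
finger_gap: 0.0425
```

Emit:
carry_out:
  motion:
    - {"jaw": -1,"tx": 0,"ty": 0,"tz": 0.1,"wx": 0,"wy": 0,"wz": 0}
    - {"jaw": -1,"tx": 0,"ty": 0,"tz": 0,"wx": 0,"wy": 0,"wz": 0}

```text
clock: 20.8
tcp_pos: [0.4837, 0.1532, 0.2131]
orientation: [0.0, 0.574, 0.819, 0.0]
wrist_force: [-4.8, -0.1, 8.4]
finger_gap: 0.0422
```

The head is down: the vertical force went from -6 to +8 N at z 213. Releasing.

Emit:
carry_out:
  motion:
    - {"jaw": 0.5,"tx": 0,"ty": 0,"tz": 0,"wx": 0,"wy": 0,"wz": 0}
    - {"jaw": 0.5,"tx": 0,"ty": 0,"tz": 0,"wx": 0,"wy": 0,"wz": 0}
    - {"jaw": 0.7,"tx": 0,"ty": 0,"tz": 0,"wx": 0,"wy": 0,"wz": 0}
    - {"jaw": 0.7,"tx": 0,"ty": 0,"tz": -1,"wx": 0,"wy": 0,"wz": 0}
    - {"jaw": 0.7,"tx": 0,"ty": 0,"tz": -3,"wx": 0,"wy": 0,"wz": 0}
    - {"jaw": 0.7,"tx": 0,"ty": 0,"tz": -4,"wx": 0,"wy": 0,"wz": 0}
    - {"jaw": 0.7,"tx": 0,"ty": 0,"tz": -4,"wx": 0,"wy": 0,"wz": 0}
    - {"jaw": 1,"tx": 0,"ty": 0,"tz": -2,"wx": 0,"wy": 0,"wz": 0}
    - {"jaw": 1,"tx": 0,"ty": 0,"tz": 0,"wx": 0,"wy": 0,"wz": 0}

```text
clock: 21.92
tcp_pos: [0.4844, 0.1533, 0.3539]
orientation: [0.002, 0.574, 0.819, 0.002]
wrist_force: [-0.9, -0.1, 0.2]
finger_gap: 0.0854
```

Run:
```python
from h import *
import pickle
go([.432,-.325,.36],85)
c=eyes.calibration('wrist'); grab('wrist','w14'); pickle.dump(c,open('w14.pkl','wb'));grab('scene','s14'); crop('s14',230,140,400,270,4.5,'s14c')
```

```text
t 21.93 tcp [484.4 153.3 353.9] hd 109.97 tilt 0.26 F [-0.9 -0.1  0.2] gap 85.4
 turn wz 24.97  then cm tx,ty,tz [-48.1   -1.06  -0.61]
```

View pics/w14.png

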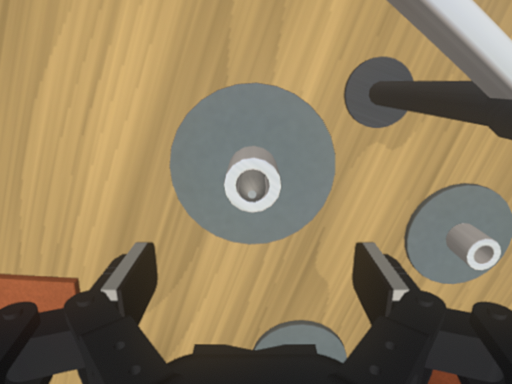

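View pics/s14c.png

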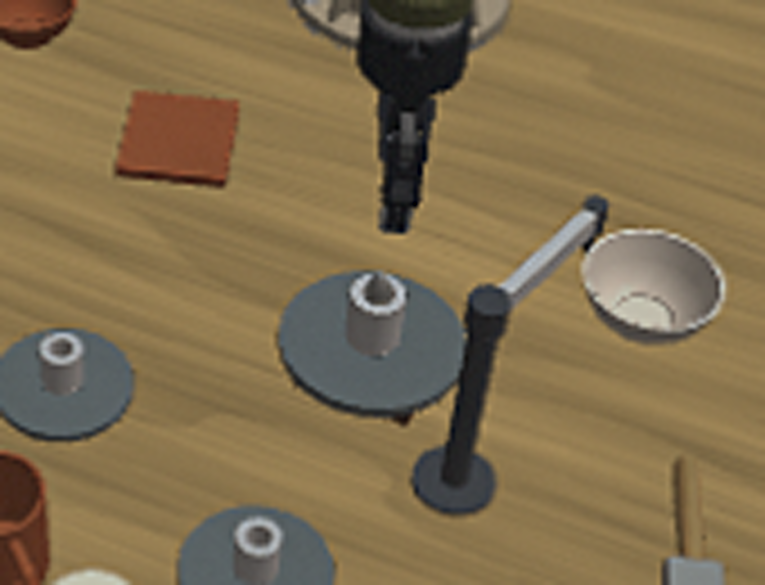

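Run:
```python
from h import *
import pickle
c=pickle.load(open('w14.pkl','rb')); r=lambda p:np.round(p*1000,1)
print('hub',r(at(c,252.5,184.5,.08)),'disc',r(at(c,253,163,.03)))
crop('w14',210,140,300,220,8,'w14c')
go([.432,-.325,.36],75)
```

```text
hub [483.5 153.9  80. ] disc [482.3 158.7  30. ]
t 22.02 tcp [483.6 153.1 351.3] hd 109.96 tilt 0.01 F [ 0.   0.1 -1. ] gap 85.5
 turn wz 34.96  then cm tx,ty,tz [-47.52   7.39  -0.87]
```

View pics/w14c.png

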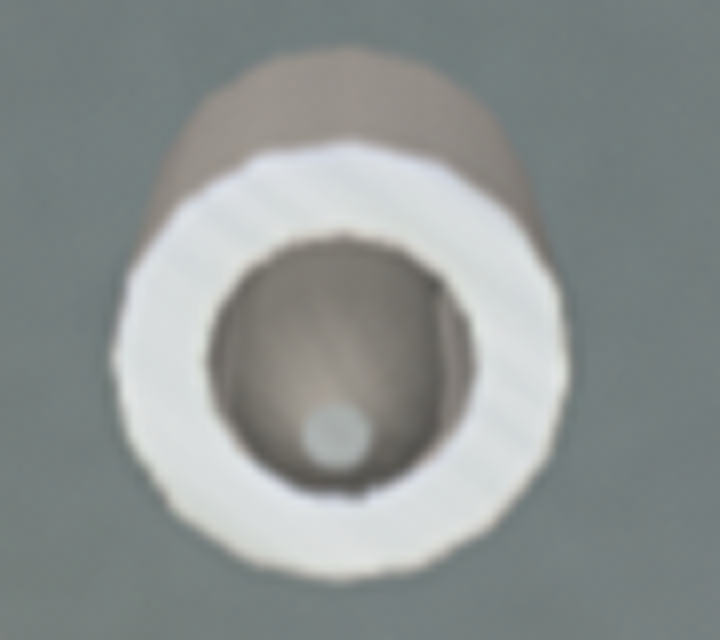

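The spindle tip shows inside the hub bore, centred left-right. Now to the collar.

Emit:
carry_out:
  motion:
    - {"jaw": 1,"tx": 0,"ty": 0,"tz": -0.5,"wx": 0,"wy": 0,"wz": 8.7}
    - {"jaw": 1,"tx": 0,"ty": 0,"tz": 0,"wx": 0,"wy": 0,"wz": 8.7}
    - {"jaw": 1,"tx": 0,"ty": 0,"tz": 0,"wx": 0,"wy": 0,"wz": 8.7}
    - {"jaw": 1,"tx": 0,"ty": 0,"tz": 0,"wx": 0,"wy": 0,"wz": 8.7}
    - {"jaw": 1,"tx": -4,"ty": 0.62,"tz": 0,"wx": 0,"wy": 0,"wz": 0}
    - {"jaw": 1,"tx": -4,"ty": 0.62,"tz": 0,"wx": 0,"wy": 0,"wz": 0}
    - {"jaw": 1,"tx": -4,"ty": 0.62,"tz": 0,"wx": 0,"wy": 0,"wz": 0}
    - {"jaw": 1,"tx": -4,"ty": 0.62,"tz": 0,"wx": 0,"wy": 0,"wz": 0}
    - {"jaw": 1,"tx": -4,"ty": 0.62,"tz": 0,"wx": 0,"wy": 0,"wz": 0}
    - {"jaw": 1,"tx": -4,"ty": 0.62,"tz": 0,"wx": 0,"wy": 0,"wz": 0}
    - {"jaw": 1,"tx": -4,"ty": 0.62,"tz": 0,"wx": 0,"wy": 0,"wz": 0}
    - {"jaw": 1,"tx": -4,"ty": 0.62,"tz": 0,"wx": 0,"wy": 0,"wz": 0}
    - {"jaw": 1,"tx": -4,"ty": 0.62,"tz": 0,"wx": 0,"wy": 0,"wz": 0}
    - {"jaw": 1,"tx": -4,"ty": 0.62,"tz": 0,"wx": 0,"wy": 0,"wz": 0}
    - {"jaw": 1,"tx": -4,"ty": 0.62,"tz": 0,"wx": 0,"wy": 0,"wz": 0}
    - {"jaw": 1,"tx": -3.5,"ty": 0.6,"tz": 0,"wx": 0,"wy": 0,"wz": 0}
    - {"jaw": 1,"tx": 0,"ty": 0,"tz": 0,"wx": 0,"wy": 0,"wz": 0}
    - {"jaw": 1,"tx": 0,"ty": 0,"tz": 0,"wx": 0,"wy": 0,"wz": 0}

```text
clock: 24.28
tcp_pos: [0.4335, -0.3244, 0.3554]
orientation: [-0.002, 0.793, 0.61, -0.0]
wrist_force: [1.2, 0.5, 0.4]
finger_gap: 0.0857
```

Run:
```python
from h import *
import pickle
go([.432,-.325,.36],75)
c=eyes.calibration('wrist'); grab('wrist','w15'); pickle.dump(c,open('w15.pkl','wb'))
```

```text
t 24.27 tcp [ 433.5 -324.4  355.4] hd 75.15 tilt 0.17 F [1.2 0.5 0.4] gap 85.7
 turn wz 0.15  then cm tx,ty,tz [-0.1  -0.13 -0.46]
```

View pics/w15.png

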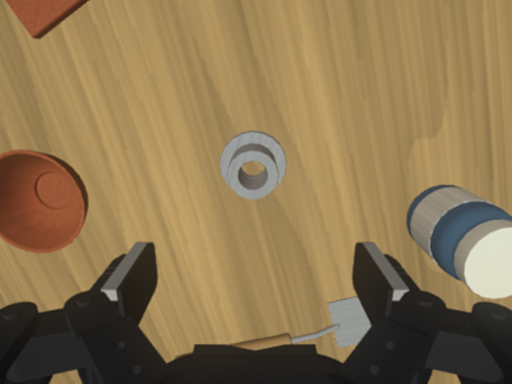

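Run:
```python
from h import *
import pickle
c=pickle.load(open('w15.pkl','rb'))
P=at(c,253,174.5,.05); print(np.round(P*1000,1), 'bowl edge',np.round(at(c,87,205,.03)*1000,1))
go([P[0],P[1]-.0005,.193],75)
```

```text
[ 430.7 -323.    50. ] bowl edge [ 270.1 -316.5   30. ]
t 24.32 tcp [ 433.7 -324.   355.7] hd 75.19 tilt 0.14 F [ 0.6 -0.  -0.4] gap 85.4
 turn wz 0.19  then cm tx,ty,tz [-0.02 -0.3  16.27]
```

Emit:
carry_out:
  motion:
    - {"jaw": 1,"tx": 0,"ty": -0.25,"tz": 3,"wx": 0,"wy": 0,"wz": 0}
    - {"jaw": 1,"tx": 0,"ty": 0,"tz": 4,"wx": 0,"wy": 0,"wz": 0}
    - {"jaw": 1,"tx": 0,"ty": 0,"tz": 4,"wx": 0,"wy": 0,"wz": 0}
    - {"jaw": 1,"tx": 0,"ty": 0,"tz": 3,"wx": 0,"wy": 0,"wz": 0}
    - {"jaw": 1,"tx": 0,"ty": 0,"tz": 1.5,"wx": 0,"wy": 0,"wz": 0}
    - {"jaw": 1,"tx": 0,"ty": 0,"tz": 0.6,"wx": 0,"wy": 0,"wz": 0}
    - {"jaw": 1,"tx": 0,"ty": 0,"tz": 0,"wx": 0,"wy": 0,"wz": 0}

```text
clock: 25.2
tcp_pos: [0.4318, -0.3243, 0.1963]
orientation: [0.0, 0.792, 0.61, 0.0]
wrist_force: [0.1, -0.2, 0.9]
finger_gap: 0.0854
```

Run:
```python
from h import *
import pickle
go([.432,-.325,.193],75)
c=eyes.calibration('wrist'); grab('wrist','w16'); pickle.dump(c,open('w16.pkl','wb'))
```

```text
t 25.2 tcp [ 431.8 -324.3  196.3] hd 75.19 tilt 0.05 F [ 0.1 -0.2  0.9] gap 85.4
 turn wz 0.19  then cm tx,ty,tz [-0.06  0.03  0.33]
```

View pics/w16.png

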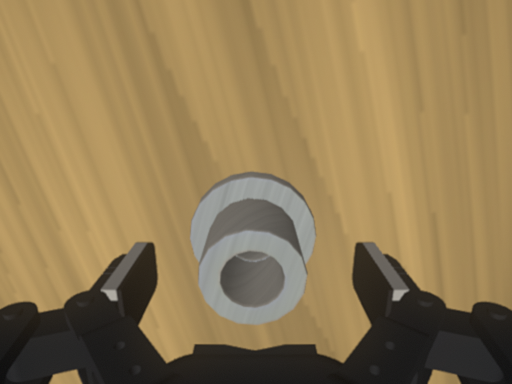

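Run:
```python
from h import *
import pickle
c=pickle.load(open('w16.pkl','rb'))
P=at(c,252.8,277,.05); print(np.round(P*1000,1)); go([P[0],P[1],.193],75)
```

```text
[ 430.5 -322.8   50. ]
t 25.25 tcp [ 431.9 -324.6  196.7] hd 75.18 tilt 0.09 F [ 0.2 -0.6  0.4] gap 85.6
 turn wz 0.18  then cm tx,ty,tz [ 0.13 -0.18  0.37]
```

Emit:
carry_out:
  motion:
    - {"jaw": 1,"tx": 0.1,"ty": -0.1,"tz": 0.3,"wx": 0,"wy": 0,"wz": 0}
    - {"jaw": 1,"tx": 0,"ty": 0,"tz": 0,"wx": 0,"wy": 0,"wz": 0}
    - {"jaw": -0.3,"tx": 0,"ty": 0,"tz": 0,"wx": 0,"wy": 0,"wz": 0}
    - {"jaw": -0.3,"tx": 0,"ty": 0,"tz": 0,"wx": 0,"wy": 0,"wz": 0}
    - {"jaw": -1,"tx": 0,"ty": 0,"tz": 0,"wx": 0,"wy": 0,"wz": 0}
    - {"jaw": -1,"tx": 0,"ty": 0,"tz": 0,"wx": 0,"wy": 0,"wz": 0}
    - {"jaw": -1,"tx": 0,"ty": 0,"tz": 0,"wx": 0,"wy": 0,"wz": 0}
  force: 60

```text
clock: 26.12
tcp_pos: [0.4309, -0.3232, 0.1932]
orientation: [0.0, 0.792, 0.61, 0.0]
wrist_force: [-1.5, 1.0, 5.2]
finger_gap: 0.0426
```

Emit:
carry_out:
  motion:
    - {"jaw": -1,"tx": 0,"ty": 0,"tz": -0.5,"wx": 0,"wy": 0,"wz": 0}
    - {"jaw": -1,"tx": 0,"ty": 0,"tz": -3,"wx": 0,"wy": 0,"wz": 0}
    - {"jaw": -1,"tx": 0,"ty": 0,"tz": -4,"wx": 0,"wy": 0,"wz": 0}
    - {"jaw": -1,"tx": 0,"ty": 0,"tz": -4,"wx": 0,"wy": 0,"wz": 0}
    - {"jaw": -1,"tx": 0,"ty": 0,"tz": -2,"wx": 0,"wy": 0,"wz": 0}
    - {"jaw": -1,"tx": 0,"ty": 0,"tz": 0,"wx": 0,"wy": 0,"wz": 0}

```text
clock: 26.88
tcp_pos: [0.4311, -0.3235, 0.329]
orientation: [0.001, 0.792, 0.61, 0.0]
wrist_force: [-0.2, 0.7, -2.9]
finger_gap: 0.0428
```

Run:
```python
from h import *
import pickle
c=eyes.calibration('wrist'); s,p,R,hd,t=pose(); grab('wrist','w17'); pickle.dump(c,open('w17.pkl','wb'))
go([.4836,.1535,.335],75)
```

```text
t 26.93 tcp [ 430.7 -323.1  327.5] hd 75.16 tilt 0.03 F [-0.1  0.3 -2.8] gap 42.9
 turn wz 0.16  then cm tx,ty,tz [47.41 -7.23 -0.75]
```

View pics/w17.png

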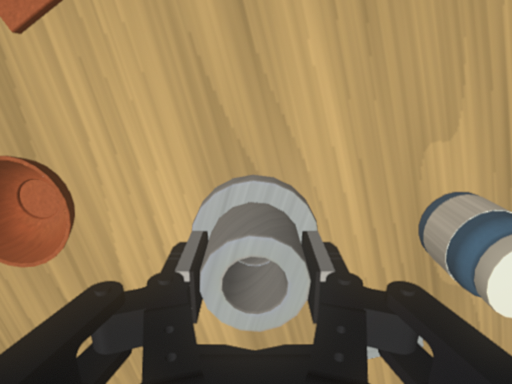

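Run:
```python
from h import *
import pickle
c=pickle.load(open('w17.pkl','rb'));T=np.array(c['camera_from_world'])
# camera centre rel tcp using hub picture consistency
for tag,px,z0,ptcp in [('w17',(255,283),.1431,[.4309,-.3233,.3285]),('w11',(255.2,297.5),.1332,[.6443,-.2341,.3305])]:
    c=pickle.load(open(tag+'.pkl','rb')); p=np.array(ptcp)
    o,_=ray(c,256,192); print(tag,'cam-tcp',np.round((o-p)*1000,1))
    P=at(c,*px,p[2]-z0); print('off',np.round((P-p)*1000,1))
go([.4836,.1535,.335],75)
```

```text
w17 cam-tcp [ 18.3  71.9 -29.5]
off [-3.000e-01 -1.000e-01 -1.431e+02]
w11 cam-tcp [  5.6  74.3 -29.9]
off [  -0.5    1.  -133.2]
t 26.93 tcp [ 430.7 -323.1  327.5] hd 75.16 tilt 0.03 F [-0.1  0.3 -2.8] gap 42.9
 turn wz 0.16  then cm tx,ty,tz [47.41 -7.23 -0.75]
```

Emit:
carry_out:
  motion:
    - {"jaw": -1,"tx": 2,"ty": -0.3,"tz": 0,"wx": 0,"wy": 0,"wz": 0}
    - {"jaw": -1,"tx": 3.95,"ty": -0.6,"tz": 0,"wx": 0,"wy": 0,"wz": 0}
    - {"jaw": -1,"tx": 3.95,"ty": -0.6,"tz": 0,"wx": 0,"wy": 0,"wz": 0}
    - {"jaw": -1,"tx": 3.95,"ty": -0.6,"tz": 0,"wx": 0,"wy": 0,"wz": 0}
    - {"jaw": -1,"tx": 3.95,"ty": -0.6,"tz": 0,"wx": 0,"wy": 0,"wz": 0}
    - {"jaw": -1,"tx": 3.95,"ty": -0.6,"tz": 0,"wx": 0,"wy": 0,"wz": 0}
    - {"jaw": -1,"tx": 3.95,"ty": -0.6,"tz": 0,"wx": 0,"wy": 0,"wz": 0}
    - {"jaw": -1,"tx": 3.95,"ty": -0.6,"tz": 0,"wx": 0,"wy": 0,"wz": 0}
    - {"jaw": -1,"tx": 3.95,"ty": -0.6,"tz": 0,"wx": 0,"wy": 0,"wz": 0}
    - {"jaw": -1,"tx": 3.95,"ty": -0.6,"tz": 0,"wx": 0,"wy": 0,"wz": 0}
    - {"jaw": -1,"tx": 3.95,"ty": -0.6,"tz": 0,"wx": 0,"wy": 0,"wz": 0}
    - {"jaw": -1,"tx": 3.95,"ty": -0.6,"tz": 0,"wx": 0,"wy": 0,"wz": 0}
    - {"jaw": -1,"tx": 1.95,"ty": -0.3,"tz": 0,"wx": 0,"wy": 0,"wz": 0}
    - {"jaw": -1,"tx": 0,"ty": 0,"tz": 0,"wx": 0,"wy": 0,"wz": 0}
    - {"jaw": -1,"tx": 0,"ty": 0,"tz": 0,"wx": 0,"wy": 0,"wz": 0}
    - {"jaw": -1,"tx": 0,"ty": 0,"tz": 0,"wx": 0,"wy": 0,"wz": 0}

```text
clock: 28.92
tcp_pos: [0.4822, 0.1529, 0.3273]
orientation: [-0.0, 0.793, 0.609, -0.0]
wrist_force: [-0.8, 0.2, -3.2]
finger_gap: 0.0426
```

Run:
```python
from h import *
go([.4837,.1533,.273],75)
grab('scene','s18'); crop('s18',230,100,400,230,4.5,'s18c')
```

```text
t 28.93 tcp [482.2 152.9 327.3] hd 75.1 tilt 0.06 F [-0.8  0.2 -3.2] gap 42.6
 turn wz 0.1  then cm tx,ty,tz [0.08 0.13 5.43]
```

View pics/s18c.png

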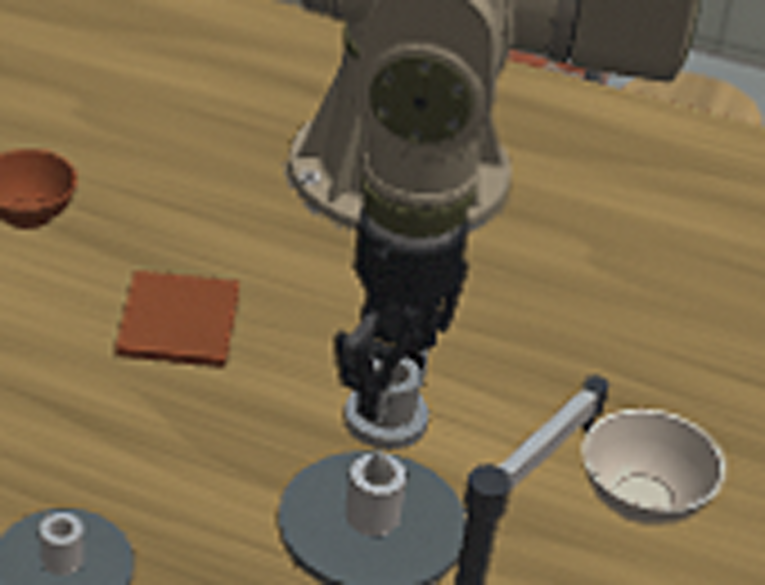

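Aligned above the hub. I'll correct about 1 mm and lower.

Emit:
carry_out:
  motion:
    - {"jaw": -1,"tx": 0.08,"ty": 0.13,"tz": 0.5,"wx": 0,"wy": 0,"wz": 0}
    - {"jaw": -1,"tx": 0,"ty": 0,"tz": 1,"wx": 0,"wy": 0,"wz": 0}
    - {"jaw": -1,"tx": 0,"ty": 0,"tz": 1,"wx": 0,"wy": 0,"wz": 0}
    - {"jaw": -1,"tx": 0,"ty": 0,"tz": 0.5,"wx": 0,"wy": 0,"wz": 0}
    - {"jaw": -1,"tx": 0,"ty": 0,"tz": 0.5,"wx": 0,"wy": 0,"wz": 0}

```text
clock: 29.6
tcp_pos: [0.4839, 0.154, 0.2921]
orientation: [-0.0, 0.792, 0.61, -0.0]
wrist_force: [-0.1, 0.0, -2.6]
finger_gap: 0.0428
```

Emit:
carry_out:
  motion:
    - {"jaw": -1,"tx": 0,"ty": 0,"tz": 0.5,"wx": 0,"wy": 0,"wz": 0}
    - {"jaw": -1,"tx": 0,"ty": 0,"tz": 0.4,"wx": 0,"wy": 0,"wz": 0}

```text
clock: 29.85
tcp_pos: [0.484, 0.154, 0.2834]
orientation: [0.0, 0.792, 0.61, 0.0]
wrist_force: [-0.3, 0.1, -2.5]
finger_gap: 0.0426
```

Emit:
carry_out:
  motion:
    - {"jaw": -1,"tx": 0,"ty": 0,"tz": 0.4,"wx": 0,"wy": 0,"wz": 0}
    - {"jaw": -1,"tx": 0,"ty": 0,"tz": 0.3,"wx": 0,"wy": 0,"wz": 0}

```text
clock: 30.1
tcp_pos: [0.484, 0.154, 0.2764]
orientation: [0.0, 0.792, 0.61, -0.0]
wrist_force: [0.6, 0.0, -2.5]
finger_gap: 0.0432
```

Emit:
carry_out:
  motion:
    - {"jaw": -1,"tx": 0,"ty": 0,"tz": 0.15,"wx": 0,"wy": 0,"wz": 0}
    - {"jaw": -1,"tx": 0,"ty": 0,"tz": 0.1,"wx": 0,"wy": 0,"wz": 0}

```text
clock: 30.35
tcp_pos: [0.484, 0.154, 0.2741]
orientation: [0.0, 0.792, 0.61, 0.0]
wrist_force: [0.4, -0.0, -2.0]
finger_gap: 0.043
```

Emit:
carry_out:
  motion:
    - {"jaw": -1,"tx": 0,"ty": 0,"tz": 0.1,"wx": 0,"wy": 0,"wz": 0}
    - {"jaw": -1,"tx": 0,"ty": 0,"tz": 0.05,"wx": 0,"wy": 0,"wz": 0}

```text
clock: 30.6
tcp_pos: [0.484, 0.154, 0.2732]
orientation: [0.0, 0.792, 0.61, 0.0]
wrist_force: [-2.7, -0.3, 5.1]
finger_gap: 0.0423
```

Emit:
carry_out:
  motion:
    - {"jaw": -1,"tx": 0,"ty": 0,"tz": 0.05,"wx": 0,"wy": 0,"wz": 0}
    - {"jaw": 0.5,"tx": 0,"ty": 0,"tz": 0,"wx": 0,"wy": 0,"wz": 0}
    - {"jaw": 0.5,"tx": 0,"ty": 0,"tz": 0,"wx": 0,"wy": 0,"wz": 0}
    - {"jaw": 0.7,"tx": 0,"ty": 0,"tz": 0,"wx": 0,"wy": 0,"wz": 0}
    - {"jaw": 0.7,"tx": 0,"ty": 0,"tz": -1,"wx": 0,"wy": 0,"wz": 0}
    - {"jaw": 0.7,"tx": 0,"ty": 0,"tz": -3,"wx": 0,"wy": 0,"wz": 0}
    - {"jaw": 0.7,"tx": 0,"ty": 0,"tz": -5,"wx": 0,"wy": 0,"wz": 0}
    - {"jaw": 0.7,"tx": 0,"ty": 0,"tz": -5,"wx": 0,"wy": 0,"wz": 0}
    - {"jaw": 0.7,"tx": 0,"ty": 0,"tz": 0,"wx": 0,"wy": 0,"wz": 0}

```text
clock: 31.72
tcp_pos: [0.485, 0.1542, 0.4172]
orientation: [0.002, 0.792, 0.61, 0.004]
wrist_force: [-0.5, -0.4, 0.5]
finger_gap: 0.0724
```

Run:
```python
from h import *
import pickle
go([.56,.33,.42],75)
print(get_state()['joint_pos'])
c=eyes.calibration('wrist'); grab('wrist','w19'); pickle.dump(c,open('w19.pkl','wb'));grab('scene','s19'); crop('s19',230,140,400,270,4.5,'s19c')
```

```text
t 31.73 tcp [485.  154.2 417.2] hd 75.17 tilt 0.52 F [-0.5 -0.4  0.5] gap 72.4
 turn wz 0.17  then cm tx,ty,tz [18.92  2.69 -0.28]
[ 1.49907151e-01  1.76839978e-01 -1.01606553e-01  1.28334297e+00
 -8.60034533e-05  1.97957694e+00]
```

View pics/w19.png

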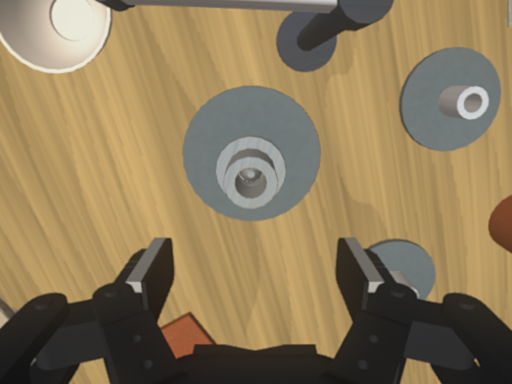

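View pics/s19c.png

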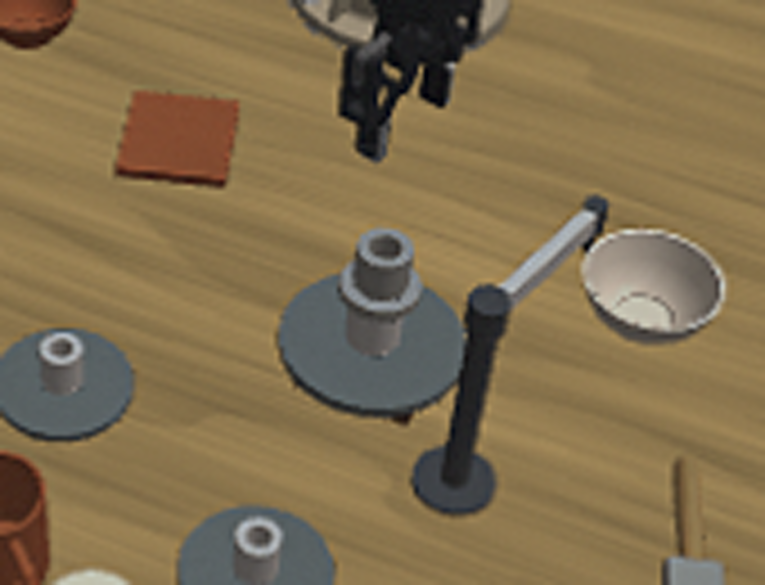

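The collar sits flange-down on the hub. Next I'll shut the jaws, cross above the gauge arm to its far side and check before pushing.

Run:
```python
from h import *
go([.497,.322,.417],73)
```

```text
t 31.82 tcp [484.1 154.  413. ] hd 75.17 tilt 0.1 F [-0.1  0.1 -0.8] gap 72.4
 turn wz 2.17  then cm tx,ty,tz [16.45 -3.67 -0.4 ]
```

Emit:
carry_out:
  motion:
    - {"jaw": -1,"tx": 0,"ty": 0,"tz": -0.4,"wx": 0,"wy": 0,"wz": 2.2}
    - {"jaw": -1,"tx": 2,"ty": -0.4,"tz": 0,"wx": 0,"wy": 0,"wz": 0}
    - {"jaw": -1,"tx": 4,"ty": -0.9,"tz": 0,"wx": 0,"wy": 0,"wz": 0}
    - {"jaw": -1,"tx": 4,"ty": -0.9,"tz": 0,"wx": 0,"wy": 0,"wz": 0}
    - {"jaw": -1,"tx": 4,"ty": -0.9,"tz": 0,"wx": 0,"wy": 0,"wz": 0}
    - {"jaw": -1,"tx": 2.4,"ty": -0.6,"tz": 0,"wx": 0,"wy": 0,"wz": 0}
    - {"jaw": -1,"tx": 0,"ty": 0,"tz": 0,"wx": 0,"wy": 0,"wz": 0}
    - {"jaw": -1,"tx": 0,"ty": 0,"tz": 0,"wx": 0,"wy": 0,"wz": 0}

```text
clock: 32.83
tcp_pos: [0.4964, 0.3212, 0.4149]
orientation: [-0.0, 0.804, 0.595, -0.001]
wrist_force: [-0.9, -0.1, 0.9]
finger_gap: 0.0003
```

Run:
```python
from h import *
import pickle
go([.497,.322,.347],73)
grab('wrist','w20'); grab('top','t20'); grab('scene','s20'); crop('s20',270,100,440,230,4.5,'s20c'); crop('t20',80,130,230,240,5,'t20c')
```

```text
t 32.83 tcp [496.4 321.2 414.9] hd 72.97 tilt 0.16 F [-0.9 -0.1  0.9] gap 0.3
 turn wz -0.03  then cm tx,ty,tz [0.1  0.04 6.79]
```

View pics/s20c.png

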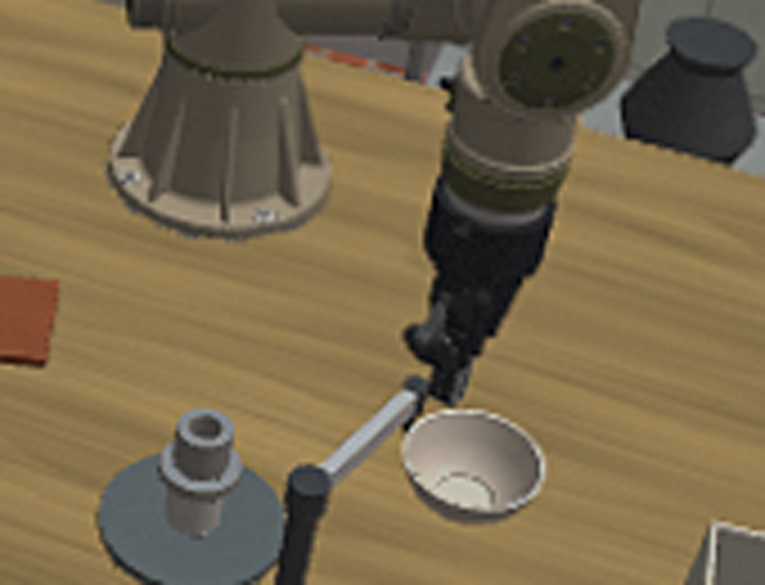

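View pics/t20c.png

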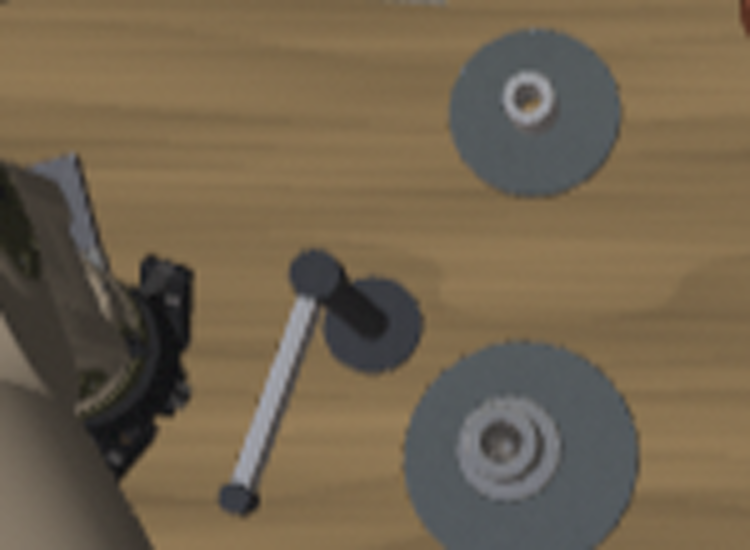

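View pics/w20.png

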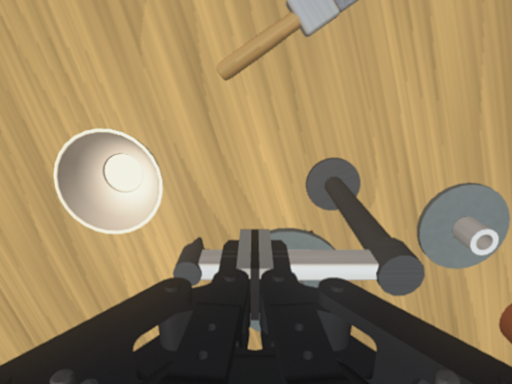

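Run:
```python
from h import *
c=eyes.calibration('wrist'); s,p,R,hd,t=pose()
for px in [(215,264),(350,264),(215,251),(350,252),(402,268)]:
    P=at(c,*px,.197 if px[0]!=402 else .201); d=P-p; print(px,np.round(P*1000,1),'tool x,y',np.round([d@R[:,0]*1000,d@R[:,1]*1000],1))
```

```text
(215, 264) [461.2 294.6 197. ] tool x,y [-35.2 -26.2]
(350, 264) [542.9 269.2 197. ] tool x,y [-35.5  59.4]
(215, 251) [464.2 303.2 197. ] tool x,y [-26.1 -25.8]
(350, 252) [544.7 277.5 197. ] tool x,y [-27.   58.7]
(402, 268) [573.1 259.  201. ] tool x,y [-36.3  91.3]
```

The wrist view shows the bar's near edge 35 mm behind the tool axis and the fingers about 91 mm along the arm, so it's clear to go down. Next I'll descend, then close up and sweep.

Emit:
carry_out:
  motion:
    - {"jaw": -1,"tx": 0,"ty": 0,"tz": 2,"wx": 0,"wy": 0,"wz": 0}
    - {"jaw": -1,"tx": 0,"ty": 0,"tz": 2,"wx": 0,"wy": 0,"wz": 0}
    - {"jaw": -1,"tx": 0,"ty": 0,"tz": 1.7,"wx": 0,"wy": 0,"wz": 0}
    - {"jaw": -1,"tx": 0,"ty": 0,"tz": 1,"wx": 0,"wy": 0,"wz": 0}
    - {"jaw": -1,"tx": 0,"ty": 0,"tz": 0,"wx": 0,"wy": 0,"wz": 0}
    - {"jaw": -1,"tx": -0.8,"ty": 0,"tz": 0,"wx": 0,"wy": 0,"wz": 0}
    - {"jaw": -1,"tx": -0.8,"ty": 0,"tz": 0,"wx": 0,"wy": 0,"wz": 0}
    - {"jaw": -1,"tx": 0,"ty": 0,"tz": 0,"wx": 0,"wy": 0,"wz": 0}

```text
clock: 33.98
tcp_pos: [0.4919, 0.3056, 0.3498]
orientation: [0.0, 0.804, 0.594, 0.0]
wrist_force: [0.1, 1.4, -0.8]
finger_gap: 0.0003
```

Emit:
carry_out:
  motion:
    - {"jaw": -1,"tx": -0.64,"ty": -0.13,"tz": 0,"wx": 0,"wy": 0,"wz": -4}
    - {"jaw": -1,"tx": -0.64,"ty": -0.13,"tz": 0,"wx": 0,"wy": 0,"wz": -4}
    - {"jaw": -1,"tx": -0.64,"ty": -0.13,"tz": 0,"wx": 0,"wy": 0,"wz": -4}
    - {"jaw": -1,"tx": -0.64,"ty": -0.13,"tz": 0,"wx": 0,"wy": 0,"wz": -4}
    - {"jaw": -1,"tx": -0.64,"ty": -0.13,"tz": 0,"wx": 0,"wy": 0,"wz": -4}
    - {"jaw": -1,"tx": -0.64,"ty": -0.13,"tz": 0,"wx": 0,"wy": 0,"wz": -4}
    - {"jaw": -1,"tx": 0,"ty": 0,"tz": 0,"wx": 0,"wy": 0,"wz": 0}

```text
clock: 34.85
tcp_pos: [0.4796, 0.2692, 0.3495]
orientation: [0.0, 0.663, 0.748, 0.0]
wrist_force: [0.4, 0.1, -0.5]
finger_gap: -0.0002
```

Run:
```python
from h import *
go([.497,.322,.347],73); print(get_state()['joint_pos'])
grab('wrist','w21')
```

```text
t 34.85 tcp [479.6 269.2 349.5] hd 96.9 tilt 0.03 F [ 0.4  0.1 -0.5] gap -0.2
 turn wz 23.9  then cm tx,ty,tz [5.55 0.12 0.25]
[ 3.65593323e-01  2.86865366e-01 -1.26880507e-01  1.15649305e+00
 -1.23147804e-04  1.81595845e+00]
```

View pics/w21.png

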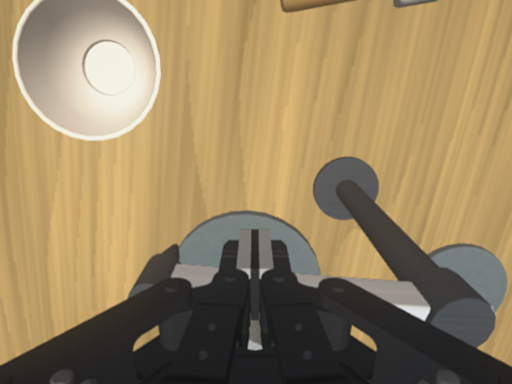

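Emit:
carry_out:
  motion:
    - {"jaw": -1,"tx": -0.64,"ty": -0.13,"tz": 0,"wx": 0,"wy": 0,"wz": -4}
    - {"jaw": -1,"tx": -0.64,"ty": -0.13,"tz": 0,"wx": 0,"wy": 0,"wz": -4}
    - {"jaw": -1,"tx": -0.64,"ty": -0.13,"tz": 0,"wx": 0,"wy": 0,"wz": -4}
    - {"jaw": -1,"tx": -0.64,"ty": -0.13,"tz": 0,"wx": 0,"wy": 0,"wz": -4}
    - {"jaw": -1,"tx": -0.64,"ty": -0.13,"tz": 0,"wx": 0,"wy": 0,"wz": -4}
    - {"jaw": -1,"tx": -0.64,"ty": -0.13,"tz": 0,"wx": 0,"wy": 0,"wz": -4}
    - {"jaw": -1,"tx": -0.64,"ty": -0.13,"tz": 0,"wx": 0,"wy": 0,"wz": -4}
    - {"jaw": -1,"tx": 0,"ty": 0,"tz": 0,"wx": 0,"wy": 0,"wz": 0}

```text
clock: 35.9
tcp_pos: [0.4857, 0.2245, 0.3492]
orientation: [0.0, 0.463, 0.886, -0.0]
wrist_force: [0.4, -0.8, -0.3]
finger_gap: 0.0003
```

Run:
```python
from h import *
go([.497,.322,.347],73)
grab('wrist','w22');grab('scene','s22'); crop('s22',230,100,400,230,4.5,'s22c')
s,p,R,hd,t=pose()
h=np.array([.5715,.254]); d=p[:2]-h; print('ang TCP from hinge',np.degrees(np.arctan2(d[1],d[0]))%360,np.linalg.norm(d))
```

```text
t 35.9 tcp [485.7 224.5 349.2] hd 124.84 tilt 0.02 F [ 0.4 -0.8 -0.3] gap 0.3
 turn wz 51.84  then cm tx,ty,tz [ 9.66 -1.77  0.22]
ang TCP from hinge 198.85513648785388 0.09064950849843034
```

View pics/w22.png

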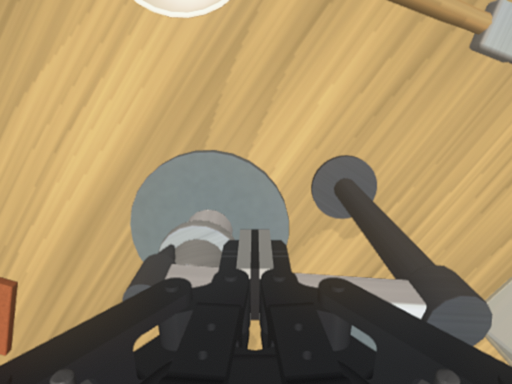

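View pics/s22c.png

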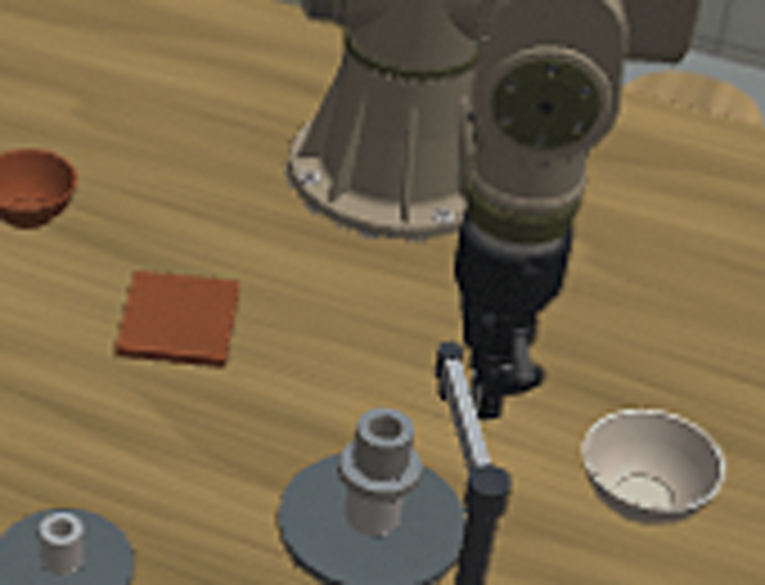

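Emit:
carry_out:
  motion:
    - {"jaw": -1,"tx": -0.64,"ty": -0.13,"tz": 0,"wx": 0,"wy": 0,"wz": -4}
    - {"jaw": -1,"tx": -0.64,"ty": -0.13,"tz": 0,"wx": 0,"wy": 0,"wz": -4}
    - {"jaw": -1,"tx": -0.64,"ty": -0.13,"tz": 0,"wx": 0,"wy": 0,"wz": -4}
    - {"jaw": -1,"tx": -0.48,"ty": -0.1,"tz": 0,"wx": 0,"wy": 0,"wz": -3}
    - {"jaw": -1,"tx": 0,"ty": 0,"tz": 0,"wx": 0,"wy": 0,"wz": 0}

```text
clock: 36.62
tcp_pos: [0.4975, 0.2032, 0.3492]
orientation: [0.0, 0.343, 0.939, -0.0]
wrist_force: [0.3, -0.6, -0.7]
finger_gap: 0.0001
```

Emit:
carry_out:
  motion:
    - {"jaw": -1,"tx": -0.16,"ty": 0,"tz": 0,"wx": 0,"wy": 0,"wz": -1}
    - {"jaw": -1,"tx": 0,"ty": 0,"tz": 0,"wx": 0,"wy": 0,"wz": 0}

```text
clock: 36.88
tcp_pos: [0.4985, 0.2023, 0.3491]
orientation: [-0.0, 0.334, 0.942, -0.0]
wrist_force: [-0.4, 0.4, 0.9]
finger_gap: -0.0001
```

Emit:
carry_out:
  motion:
    - {"jaw": -1,"tx": -0.16,"ty": 0,"tz": 0,"wx": 0,"wy": 0,"wz": -1}
    - {"jaw": -1,"tx": 0,"ty": 0,"tz": 0,"wx": 0,"wy": 0,"wz": 0}

```text
clock: 37.12
tcp_pos: [0.4998, 0.2011, 0.3491]
orientation: [-0.0, 0.326, 0.945, -0.0]
wrist_force: [-2.1, -0.5, 0.5]
finger_gap: -0.0
```

Emit:
carry_out:
  motion:
    - {"jaw": -1,"tx": -0.16,"ty": 0,"tz": 0,"wx": 0,"wy": 0,"wz": -1}
    - {"jaw": -1,"tx": 0,"ty": 0,"tz": 0,"wx": 0,"wy": 0,"wz": 0}

```text
clock: 37.38
tcp_pos: [0.5012, 0.2001, 0.3491]
orientation: [0.0, 0.318, 0.948, -0.0]
wrist_force: [-0.4, 0.6, -1.0]
finger_gap: -0.0001
```

Emit:
carry_out:
  motion:
    - {"jaw": -1,"tx": -0.15,"ty": 0,"tz": 0,"wx": 0,"wy": 0,"wz": -1}
    - {"jaw": -1,"tx": 0,"ty": 0,"tz": 0,"wx": 0,"wy": 0,"wz": 0}

```text
clock: 37.62
tcp_pos: [0.502, 0.1993, 0.3491]
orientation: [-0.001, 0.309, 0.951, 0.0]
wrist_force: [-3.7, 1.6, 1.0]
finger_gap: 0.0001
```

Emit:
carry_out:
  motion:
    - {"jaw": -1,"tx": -0.15,"ty": 0,"tz": 0,"wx": 0,"wy": 0,"wz": 0}
    - {"jaw": -1,"tx": 0,"ty": 0,"tz": 0,"wx": 0,"wy": 0,"wz": 0}

```text
clock: 37.88
tcp_pos: [0.5024, 0.199, 0.3491]
orientation: [-0.002, 0.309, 0.951, 0.0]
wrist_force: [-7.3, 4.2, 3.5]
finger_gap: 0.0002
```

Run:
```python
from h import *
go([.497,.322,.347],73)
grab('wrist','w23');grab('scene','s23'); crop('s23',230,100,400,230,4.5,'s23c')
```

```text
t 37.88 tcp [502.4 199.  349.1] hd 144.02 tilt 0.21 F [-7.3  4.2  3.5] gap 0.2
 turn wz 71.02  then cm tx,ty,tz [11.61 -4.11  0.21]
```

View pics/w23.png

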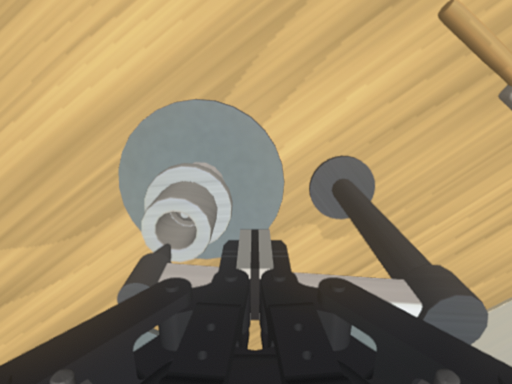

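View pics/s23c.png

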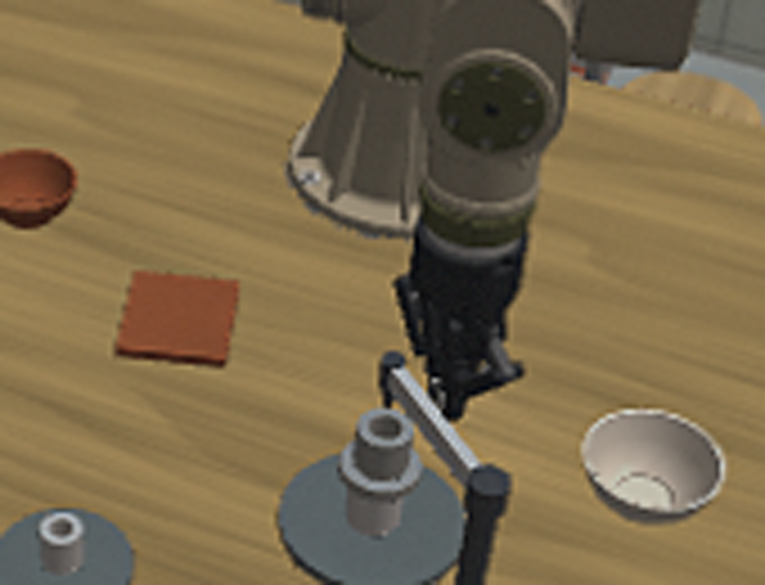

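The force rose to 8 N and motion stopped, so the arm is against its stop. I'll back straight off, rise and check.

Emit:
carry_out:
  motion:
    - {"jaw": -1,"tx": 0.4,"ty": 0,"tz": 0,"wx": 0,"wy": 0,"wz": 0}
    - {"jaw": -1,"tx": 1.5,"ty": 0,"tz": 0,"wx": 0,"wy": 0,"wz": 0}
    - {"jaw": -1,"tx": 3,"ty": 0,"tz": 0,"wx": 0,"wy": 0,"wz": 0}
    - {"jaw": -1,"tx": 3,"ty": 0,"tz": -1,"wx": 0,"wy": 0,"wz": 0}
    - {"jaw": -1,"tx": 2,"ty": 0,"tz": -3,"wx": 0,"wy": 0,"wz": 0}
    - {"jaw": -1,"tx": 0,"ty": -4,"tz": -3,"wx": 0,"wy": 0,"wz": 0}
    - {"jaw": -1,"tx": 0,"ty": -4,"tz": 0,"wx": 0,"wy": 0,"wz": 0}
    - {"jaw": -1,"tx": 0,"ty": 0,"tz": 0,"wx": 0,"wy": 0,"wz": 0}

```text
clock: 38.98
tcp_pos: [0.3747, 0.191, 0.4199]
orientation: [0.001, 0.31, 0.951, 0.0]
wrist_force: [0.1, -0.1, -0.9]
finger_gap: 0.0
```

Run:
```python
from h import *
go([.497,.322,.347],73)
grab('top','t24');grab('scene','s24'); crop('s24',230,140,400,270,4.5,'s24c'); crop('t24',110,130,260,250,5,'t24c')
```

```text
t 38.98 tcp [374.7 191.  419.9] hd 143.89 tilt 0.09 F [ 0.1 -0.1 -0.9] gap 0.0
 turn wz 70.89  then cm tx,ty,tz [16.1   7.87  7.29]
```

View pics/t24c.png

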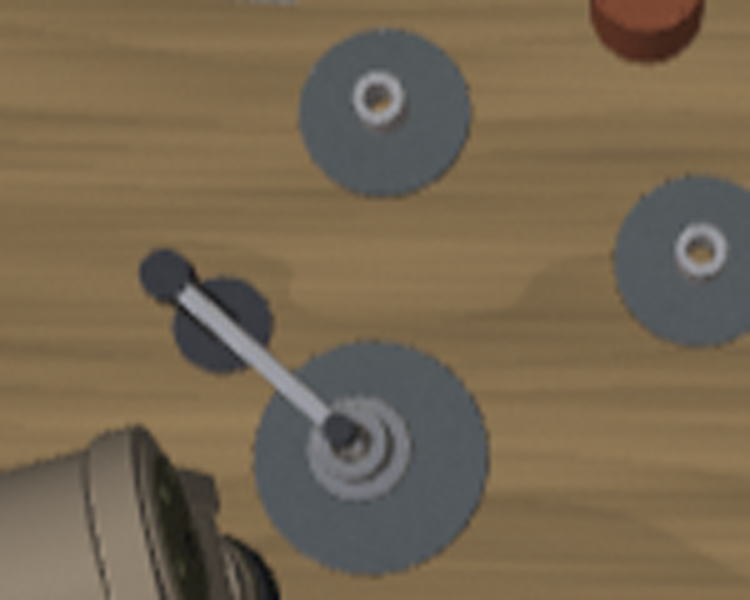

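View pics/s24c.png

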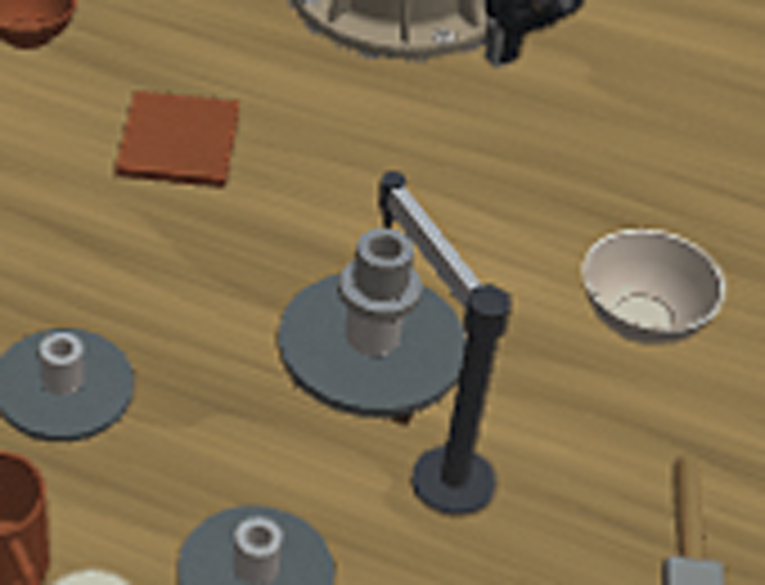

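View pics/t24.png

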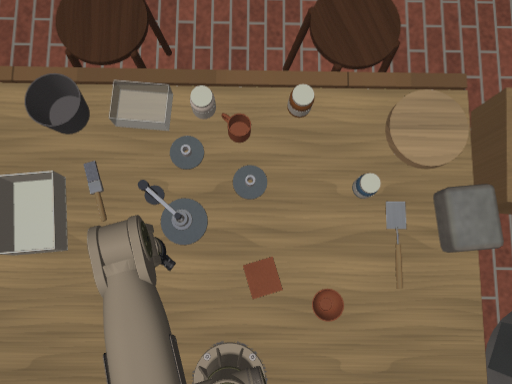

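Run:
```python
from h import *
c=eyes.calibration('top')
f=lambda x,y,z:np.round(at(c,(x+.5)/5-.5+110,(y+.5)/5-.5+130,z)*1000,1)
h=f(166,274,.201);e=f(341,430,.195);cl=f(350,444,.13)
a=lambda p:np.degrees(np.arctan2(p[1],p[0]))%360
print('hinge',h,'end',e,'collar top',cl, 'arm ang',a(e-h),'to spindle(486.7,150.2)',a(np.array([486.7,150.2])-h[:2]))
print(np.round(get_state()['qvel'],3))
```

```text
hinge [573.2 250.5 201. ] end [485.2 148.1 195. ] collar top [483.9 150.7 130. ] arm ang 229.32506043473845 to spindle(486.7,150.2) 229.2250965306469
[ 0.01   0.027  0.017 -0.002  0.001 -0.005]
```

The arm points at 229.3° and the spindle direction is 229.2°, so the pointer is over the spindle. The collar and head are seated and nothing else has moved. Handing in.

Run:
```python
from h import *
print(env.hand_in()); print(get_state()['clock'])
```

```text
the job is handed in; nothing more can be done
None
the job is handed in; nothing more can be done
```

The banding wheel is set up in the order you asked, and I handed the job in at about 39 s. No verdict was reported.

1. **Riser:** I pushed it flat with both fingers on its back edge until the spindle met the slot seat. The arm felt 7 N there, and a wrist picture showed the spindle touching the slot end.
2. **Head:** I used the largest of the three discs, lowered it hub up and let go only once it bore on the riser. It touched down at the expected 18 mm, with the spindle visible in its bore.
3. **Collar:** I lowered it flange down and let go only once it bore on the hub. It touched down at the expected 80 mm.
4. **Gauge arm:** I pushed it until it met its stop, where the arm felt about 8 N. The last top view puts it at 229.3°, against 229.2° for the spindle direction.

In the last top and scene pictures the stack is upright, the bystanders are where they started and the robot is clear. The highest wrist reading I saw was about 10 N, though I only read it at the end of each move.

- **Camera disagreement:** The top and wrist cameras disagreed by about 3–4 mm on absolute positions. I used the wrist camera and touch for the fits.
- **Not checked:** After the head covered the riser I could no longer see the slot, so I did not recheck the riser then.

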